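Clear and load the vial labelling cradle and clamp the row

ROBOT

A 6-joint arm with a two-finger parallel gripper is mounted at the origin on a cart in front of the work surface, level with it; the furniture and walls round the work are solid. World frame = base frame: x ahead of the robot, y to its left, z up, the work surface at z = 0. Lengths are in m, angles in rad, forces in N, time in s.
With the tool pointing down it reaches from about 0.325 to 0.875 m from the base axis. Payload 4.4 kg.
Tool frame: the origin (TCP) lies at the very end of the fingers, on their centre line; the grasp point (between the pads) lies env.hold_point_z behind it (env.hold_point_z is the distance from the TCP to the grasp point, in m); z points along the fingers, y is the line along which they close (so a half turn about z gives the same grasp; the last joint's range is limited). The gripper opens to 85 mm and grips with 20 to 120 N. Pads are 22 mm wide; open, the fingers measure 114 mm over their backs; the gripper's body (76 mm by 85 mm) begins 54 mm behind the grasp point. The pads swing forward as they close: fully open they stand 13 mm farther back than shut.
Start: joints at [-1.256, 0.207, 1.542, -0, 1.393, -0.15], TCP at [0.258, -0.514, 0.231] pointing down, gripper open.
Joint ranges: [-2.73, 2.73], [-0.86, 2.22], [0.23, 2.46], [-1.11, 4.25], [0.08, 2.63], [-2.82, 2.82]. Speed limits (rad/s): [2.79, 2.79, 3.14, 3.14, 3.14, 3.14].

INTERFACE

Orientations are given as a unit quaternion [x, y, z, w].
In Python, from rig import env, camera, job gives the robot as it stands.
- The arm moves only by the tool carry_out, never from a script. Its argument "rows" is text: rows parted by semicolons, each of 4 numbers parted by spaces: the shift along the tool's x, y, z in mm, then the turn about the tool's z in degrees. In form: tx ty tz yaw; .... A call has 1 to 20 rows; each row shifts and turns the commanded pose from where the row before left it, along the tool's axes as they then stand; what a row does not reach is not made up. A row lasts 1/10 s, in which the tool goes at most 50 mm and 8.59 degrees, less where a joint would pass 70% of its speed; a pose out of reach is approached as far as the arm can. A call with a gripper value outside its range is refused whole. "jaw" is the finger opening in mm, from 0 to 85.4, set as the call begins (left out, the last holds). The fingers move at their own pace and stop on an object; "grip_force" is the grip in N (left out, the last holds). Time passes only in rows, so rows that do not move let the fingers close. It gives the time, the measured TCP pose, the force, the opening and the grip force at its end, in the units of the state.
- env.get_obs(): the state, without advancing time (a new reading comes with each control period).
- camera(name): name is "side" or "top"; returns a dict with "img" (480x640x3 uint8, red, green, blue), "K" (3x3 intrinsics, pixels), "dist" ([k1, k2, p1, p2, k3] as OpenCV has them; the pictures are not rectified), "position" and "rotation" of the camera in the world. Camera axes: x right, y up, looking along -z (the intrinsics and any distortion apply to the point x, -y, -z); pixel columns grow to the right and rows downward; lengths in m; the calibration is good to about 2 mm. A picture is of the moment at which its call begins. There is no depth.
- job.hand_in(): hands the job in; it is judged then, once.
The state is a dict: "time_s": time; "qpos": joint angles; "joint_vel": joint speeds; "effort": joint torques, N m; "tcp_pos": TCP position; "eef_rot": TCP orientation; "force": force on the tool from outside, world axes, zero at the start; "moment": the same for the moment, N m; "grip_width": opening from 0.0 (shut) to 1.0 (fully open); "grasp_force": force on a finger pad.
Only numpy, scipy, OpenCV 4.12 (cv2) and the standard library are available. Lean on these libraries where they do the work, as an engineer would, in place of code of your own. Each camera call takes 0.05 s, during which the arm holds its last target. There are 200 camera calls.

TASK

Get all the capped vials ready for labelling: first clear the loose bottle caps off the cradle's sloping shelf into the white tray; then lay each vial from the rimmed rubber mat on its side on that shelf so that it rolls under the hold-down bar into the vee and centres itself, one vial to a seat, in seats that are still free; if the bar is not fully up, pull it up by its knob first. When all the vials have come to rest fully seated in the vee with the bar still up, press the bar's knob down until the bar rests on the vials, and let go, leaving the dropper bottle and the small beaker where they stand.

Things in the scene. Friction and masses are not known exactly. Their poses are not given: they have to be found in the camera images.
- vial_a_center (a point): a capped plastic vial, a round cylinder 27 mm in diameter and 62 mm long with a blue cap of the same width (last 20 mm at the +z end; its last 12 mm yield, do not grip there); this point is its centre, on its axis half-way along; its z axis runs along the vial towards the cap. At the start it lies on its side on the rimmed rubber mat (axis 16.5 mm above the bench). Best gripped across the middle. It rolls on slopes. May be absent.
- vial_b_center (a point): a capped plastic vial, a round cylinder 27 mm in diameter and 62 mm long with a blue cap of the same width (last 20 mm at the +z end; its last 12 mm yield, do not grip there); this point is its centre, on its axis half-way along; its z axis runs along the vial towards the cap. At the start it lies on its side on the rimmed rubber mat (axis 16.5 mm above the bench). Best gripped across the middle. It rolls on slopes. May be absent.
- vial_c_center (a point): a capped plastic vial, a round cylinder 27 mm in diameter and 62 mm long with a blue cap of the same width (last 20 mm at the +z end; its last 12 mm yield, do not grip there); this point is its centre, on its axis half-way along; its z axis runs along the vial towards the cap. At the start it lies on its side on the rimmed rubber mat (axis 16.5 mm above the bench). Best gripped across the middle. It rolls on slopes. May be absent.
- vial_d_center (a point): a capped plastic vial, a round cylinder 27 mm in diameter and 62 mm long with a blue cap of the same width (last 20 mm at the +z end; its last 12 mm yield, do not grip there); this point is its centre, on its axis half-way along; its z axis runs along the vial towards the cap. Already lies seated in the vee at the start, near its near (+y) end; of vial_d and vial_e only one is present.
- vial_e_center (a point): a capped plastic vial, a round cylinder 27 mm in diameter and 62 mm long with a blue cap of the same width (last 20 mm at the +z end; its last 12 mm yield, do not grip there); this point is its centre, on its axis half-way along; its z axis runs along the vial towards the cap. Already lies seated in the vee at the start, near its far (-y) end; of vial_d and vial_e only one is present.
- cap_a_center (a point): a loose white bottle cap, a flat disc 52 mm in diameter and 24 mm high; this point is its centre, half-way up; z along its axis. At the start it lies flat on the cradle's loading shelf (tilted 8 degrees with it), at least 25 mm from the next cap and from the end cheeks. May be absent.
- cap_b_center (a point): a loose white bottle cap, a flat disc 52 mm in diameter and 24 mm high; this point is its centre, half-way up; z along its axis. At the start it lies flat on the cradle's loading shelf (tilted 8 degrees with it), at least 25 mm from the next cap and from the end cheeks. May be absent.
- cap_c_center (a point): a loose white bottle cap, a flat disc 52 mm in diameter and 24 mm high; this point is its centre, half-way up; z along its axis. At the start it lies flat on the cradle's loading shelf (tilted 8 degrees with it), at least 25 mm from the next cap and from the end cheeks. May be absent.
- tray_floor (a point): middle of the inner floor of the shallow white tray, fixed, outside 96 mm (x) by 216 mm (y) by 24 mm high, walls 3 mm; floor 3 mm above the bench; the caps belong in it, in any pose.
- cradle_vee (a point): labelling cradle, fixed: an open vee with 30-degree flanks along this frame's y: four seats, 71 mm apart, centred at y = -106, -35, 35, 106 mm, parted by 3 mm fins reaching z = 20 mm. This point: bottom line of the vee at mid-length, 12 mm above the bench; x points away from the loading shelf (left from the robot), y towards the robot, z up. A seated vial has its axis along y at x = 0, z = 15.6 mm
- cradle_lip (a point): the lip between loading shelf and vee, at mid-length (16 mm before the bottom line, 9.2 mm above it); same axes. Beyond the vee a wall at x = 28 mm from the bottom line reaches 22 mm above it. End cheeks from y = 142 to 150 mm (either end) reach 25 mm above the bottom line; on them, over the bottom line at y = -146 and +146 mm, stand guide posts (21 mm wide with the bar's sleeves), 80 mm above it
- cradle_shelf (a point): middle of the loading shelf's smooth top surface, 55 mm before the bottom line of the vee, 14.7 mm above it; axes as cradle_vee. The shelf is as long as the vee, slopes 8 degrees down from its front edge (30 mm farther from the vee, 31 mm above the bench) to the lip. A vial let go here, lying along y, rolls down over the lip, under the raised bar, into the vee and centres itself
- bar (a joint): how far the hold-down bar is lowered (m): 0 raised, 0.014 end of travel; starts between 0 and 0.008. The bar (18 mm wide) runs right above the whole vee on two posts; raised, its underside is 40 mm above the vee's bottom line: vials roll under it only if it is lowered less than 2 mm. It touches seated vials at about 0.0109. Stays where left by friction: about 3 N press it down, 6 N pull it up
- bar_knob (a point): centre of the black round knob on the middle of the hold-down bar, 24 mm in diameter, 25 mm high (top 12.5 mm above this point); it moves with the bar. Pinch it from above to pull the bar up, press on its top to lower the bar.
- mat: dark rubber mat, fixed, 320 mm (x) by 100 mm (y), 3 mm thick, with a raised rim 4 mm wide and 11 mm high all round and two like ribs across it (45 mm nearer, 55 mm farther than its middle) that make three bays; origin under its centre: the vials to be loaded lie on it. Beside it and behind the tray (world x over 0.49, y under -0.065) stands a drawer box 0.22 m high: keep clear.
- dropper_center (a point): amber dropper bottle, 33 mm wide, 105 mm high, standing upright at the right; bystander, centre half-way up.
- small_beaker_center (a point): empty glass beaker 55 mm wide, 71 mm high, standing at the back; bystander, centre half-way up.

How it is judged:
On the way, in this order (a step that is already met when the one before it is completed fails the run):
1. the loose bottle caps lie in the tray (x of cap_a_center in the frame of tray_floor between -0.046 and 0.046 m and y of cap_a_center in the frame of tray_floor between -0.106 and 0.106 m and z of each of cap_a_center, cap_b_center, cap_c_center in the frame of tray_floor below 0.06 m and linear speed of each of cap_a, cap_b, cap_c below 0.03 m/s and x of cap_b_center in the frame of tray_floor between -0.046 and 0.046 m and y of cap_b_center in the frame of tray_floor between -0.106 and 0.106 m and x of cap_c_center in the frame of tray_floor between -0.046 and 0.046 m and y of cap_c_center in the frame of tray_floor between -0.106 and 0.106 m), for 0.2 s.
2. every vial lies at rest, centred in the vee, while the hold-down bar is still up (x of vial_a_center in the frame of cradle_vee between -0.003 and 0.003 m and z of vial_a_center in the frame of cradle_vee between 0.0126 and 0.0186 m and y of vial_a_center in the frame of cradle_vee between -0.125 and 0.125 m and angle between the z axis of each of vial_a_center, vial_b_center, vial_c_center, vial_d_center, vial_e_center and the y axis of cradle_vee, either way round below 0.08 rad and linear speed of each of vial_a, vial_b, vial_c, vial_d, vial_e below 0.02 m/s and x of vial_b_center in the frame of cradle_vee between -0.003 and 0.003 m and z of vial_b_center in the frame of cradle_vee between 0.0126 and 0.0186 m and y of vial_b_center in the frame of cradle_vee between -0.125 and 0.125 m and x of vial_c_center in the frame of cradle_vee between -0.003 and 0.003 m and z of vial_c_center in the frame of cradle_vee between 0.0126 and 0.0186 m and y of vial_c_center in the frame of cradle_vee between -0.125 and 0.125 m and x of vial_d_center in the frame of cradle_vee between -0.003 and 0.003 m and z of vial_d_center in the frame of cradle_vee between 0.0126 and 0.0186 m and y of vial_d_center in the frame of cradle_vee between -0.125 and 0.125 m and x of vial_e_center in the frame of cradle_vee between -0.003 and 0.003 m and z of vial_e_center in the frame of cradle_vee between 0.0126 and 0.0186 m and y of vial_e_center in the frame of cradle_vee between -0.125 and 0.125 m and value of joint bar below 0.004 m), for 0.3 s.
3. the hold-down bar is pressed down on to the vials (value of joint bar above 0.0098 m), for 0.2 s.
At the end, for the whole second after the job is handed in: all present caps rest within the tray's outline (46 x 106 mm of its middle, centre under 60 mm above its floor); all present vials rest in the vee (centred and at seated height to 3 mm, within 125 mm of mid-length, aligned to 0.08 rad); the bar is down on them (joint above 0.0098 m) (all of step 1 and x of vial_a_center in the frame of cradle_vee between -0.003 and 0.003 m and z of vial_a_center in the frame of cradle_vee between 0.0126 and 0.0186 m and y of vial_a_center in the frame of cradle_vee between -0.125 and 0.125 m and angle between the z axis of each of vial_a_center, vial_b_center, vial_c_center, vial_d_center, vial_e_center and the y axis of cradle_vee, either way round below 0.08 rad and linear speed of each of vial_a, vial_b, vial_c, vial_d, vial_e below 0.02 m/s and x of vial_b_center in the frame of cradle_vee between -0.003 and 0.003 m and z of vial_b_center in the frame of cradle_vee between 0.0126 and 0.0186 m and y of vial_b_center in the frame of cradle_vee between -0.125 and 0.125 m and x of vial_c_center in the frame of cradle_vee between -0.003 and 0.003 m and z of vial_c_center in the frame of cradle_vee between 0.0126 and 0.0186 m and y of vial_c_center in the frame of cradle_vee between -0.125 and 0.125 m and x of vial_d_center in the frame of cradle_vee between -0.003 and 0.003 m and z of vial_d_center in the frame of cradle_vee between 0.0126 and 0.0186 m and y of vial_d_center in the frame of cradle_vee between -0.125 and 0.125 m and x of vial_e_center in the frame of cradle_vee between -0.003 and 0.003 m and z of vial_e_center in the frame of cradle_vee between 0.0126 and 0.0186 m and y of vial_e_center in the frame of cradle_vee between -0.125 and 0.125 m and value of joint bar above 0.0098 m); the robot touches nothing.
It fails at once if the dropper bottle is moved by more than 30 mm or tipped over (distance of dropper_center from where it was at the start of the episode above 0.03 m or angle between dropper_center's own z axis and vertical above 0.5 rad).
It fails at once if the beaker is moved by more than 30 mm or tipped over (distance of small_beaker_center from where it was at the start of the episode above 0.03 m or angle between small_beaker_center's own z axis and vertical above 0.5 rad).
Of cap_a, cap_b, cap_c only 2 to 3 are there at a start; the rules pass over those that are not, and their reading is None.
Of vial_a, vial_b, vial_c only 2 to 3 are there at a start; the rules pass over those that are not, and their reading is None.
Of vial_d, vial_e only 1 to 1 are there at a start; the rules pass over those that are not, and their reading is None.
At some moment in a run one of vial_a, vial_b, vial_c may be knocked a few centimetres aside while the robot is not near it.
Once in a run the grip may slacken for a moment while it holds something.
It also fails if it takes over 210 s, if anything falls off the work surface, if the arm or the gripper's body presses on something with over 40 N, if the wrist force passes 120 N, or if a joint passes its speed limit or range.

## Working session

There is one attempt and no reset: what is moved stays moved. The work goes in short steps, Python scripts to look and compute and a tool call to move; the robot and the scene stay as the last step left them, time stands still between calls to the robot, and variables do not carry over. Pictures are saved under pics/ and viewed, at most 14 in all, crops included, and the job is handed in when it is done.

Besides the shell and the picture viewer there is one more tool, called after "Emit:" as name(argument=value, ...) on one line, values as JSON. carry_out: Moves the arm, as the interface text tells. Its arguments: {"type":"object","properties":{"rows":{"type":"string"},"jaw":{"type":"number"},"grip_force":{"type":"number"}},"required":["rows"]}

```bash
ls; mkdir -p pics
python3 - <<'E'
from rig import env,camera,job
import cv2
o=env.get_obs();print(o,env.hold_point_z)
for n in("top","side"):
    c=camera(n);cv2.imwrite(f"pics/{n}0.png",c["img"][:,:,::-1]);print(n,c["K"],c["dist"],c["position"],c["rotation"])
E
```

```text
pics
{'time_s': 0.0, 'qpos': array([-1.25653527e+00,  2.07422574e-01,  1.54296544e+00,  2.79835604e-05,
        1.39350679e+00, -1.50486694e-01]), 'joint_vel': array([ 2.55720382e-04, -4.21846089e-04,  3.58515229e-04,  9.59511728e-04,
       -8.11451296e-04, -8.74514109e-05]), 'effort': array([-1.92613712e-03, -3.83038759e+01, -2.91598248e+01, -4.24063592e-04,
        1.05796626e-02,  1.07554047e-05]), 'tcp_pos': array([ 0.25747994, -0.51327754,  0.23011886]), 'eef_rot': array([ 9.73122389e-01,  2.30285673e-01, -8.04294554e-05, -1.14834353e-03]), 'force': array([ 1.02787701, -0.0890393 ,  0.08506291]), 'moment': array([-0.02537966, -0.02557086,  0.0025347 ]), 'grasp_force': 0.0, 'grip_width': 0.9990141228770498} 0.0187
top [[557.36032492   0.         322.87264774]
 [  0.         557.36032492 240.19908015]
 [  0.           0.           1.        ]] [0.04674775 0.         0.         0.         0.        ] [ 0.37985447 -0.10716059  1.35412827] [ 0.05149393 -0.05346179 -0.69568738  0.71449933]
side [[614.98697025   0.         316.70928236]
 [  0.         614.98697025 250.63614356]
 [  0.           0.           1.        ]] [-0.20323015  0.          0.          0.          0.        ] [-0.37675061 -0.88361109  0.77265386] [ 0.45365563 -0.22099918 -0.36551148  0.78214915]
```

View pics/top0.png

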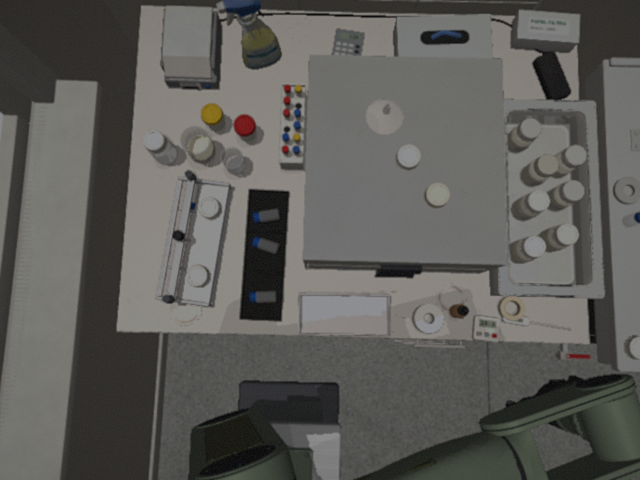

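View pics/side0.png

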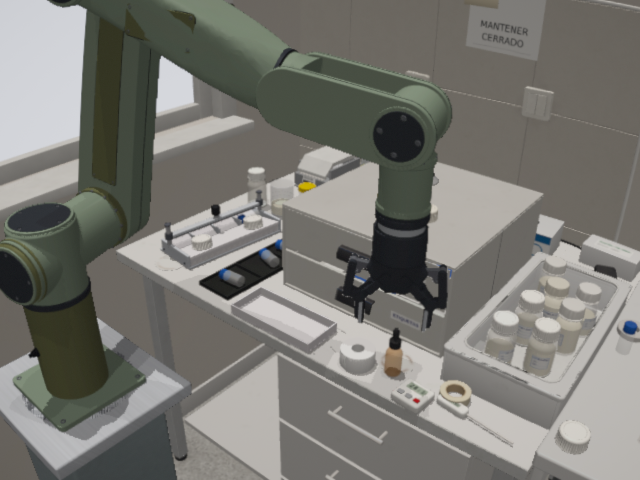

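The top view shows three vials on the mat with blue caps at about (259,216), (258,241) and (255,297). Two caps lie on the shelf at (209,207) and (198,275), the bar's knob is at (179,236), and a blue vial cap shows at the far end of the vee at (193,205). The tray is at (345,313).

```bash
cat > h.py <<'E'
from rig import env,camera,job
import numpy as np,cv2
from scipy.spatial.transform import Rotation as R
def rays(c,uv):
    p=cv2.undistortPoints(np.array(uv,float).reshape(-1,1,2),c["K"],c["dist"])[:,0]
    d=np.c_[p[:,0],-p[:,1],-np.ones(len(p))]
    return R.from_quat(c["rotation"]).apply(d)
def onz(c,uv,z):
    d=rays(c,uv);C=np.array(c["position"]);return C+d*((z-C[2])/d[:,2])[:,None]
def tri(cs,uvs):
    A=np.zeros((3,3));b=np.zeros(3);L=[]
    for c,u in zip(cs,uvs):
        d=rays(c,[u])[0];d/=np.linalg.norm(d);M=np.eye(3)-np.outer(d,d);A+=M;b+=M@c["position"];L.append((M,c["position"]))
    P=np.linalg.solve(A,b);return P,[np.linalg.norm(M@(P-q)) for M,q in L]
def proj(c,P):
    q=R.from_quat(c["rotation"]).inv().apply(np.atleast_2d(P)-c["position"])
    q=q*[1,-1,-1];return cv2.projectPoints(q,np.zeros(3),np.zeros(3),c["K"],c["dist"])[0][:,0]
def blobs(m,lo=15,hi=4000):
    n,l,s,ce=cv2.connectedComponentsWithStats(m.astype(np.uint8),connectivity=8)
    return [(s[i,4],ce[i].round(2),s[i,:4]) for i in range(1,n) if lo<=s[i,4]<=hi]
def hsv(c): return cv2.cvtColor(c["img"],cv2.COLOR_RGB2HSV).astype(int)
def blue(c):
    h=hsv(c);return (h[...,0]>105)&(h[...,0]<125)&(h[...,1]>150)&(h[...,2]>60)
def crop(c,x,y,w,hh,k,name):
    cv2.imwrite("pics/"+name,cv2.resize(c["img"][y:y+hh,x:x+w,::-1],None,fx=k,fy=k,interpolation=cv2.INTER_CUBIC))
E
python3 - <<'E'
from h import *
t=camera("top");s=camera("side")
for n,c in(("top",t),("side",s)):
    for b in blobs(blue(c),6): print(n,b)
crop(t,140,165,160,160,3.7,"t1.png");crop(s,130,180,210,150,3.8,"s1.png")
E
```

```text
top (np.int32(7), array([207.29,  85.57]), array([206,  85,   4,   2], dtype=int32))
top (np.int32(24), array([297.12, 112.54]), array([295, 110,   5,   6], dtype=int32))
top (np.int32(23), array([296.87, 124.7 ]), array([295, 122,   5,   6], dtype=int32))
top (np.int32(24), array([285.29, 136.71]), array([283, 134,   5,   6], dtype=int32))
top (np.int32(24), array([296. , 149.5]), array([294, 147,   5,   6], dtype=int32))
top (np.int32(49), array([255.86, 216.86]), array([253, 213,   7,   9], dtype=int32))
top (np.int32(12), array([638.58, 216.  ]), array([638, 213,   2,   7], dtype=int32))
top (np.int32(50), array([255.36, 241.38]), array([252, 237,   8,  10], dtype=int32))
top (np.int32(49), array([252.29, 296.57]), array([250, 292,   6,  10], dtype=int32))
side (np.int32(10), array([240.9, 216.8]), array([239, 216,   5,   3], dtype=int32))
side (np.int32(39), array([277.67, 243.79]), array([275, 240,   7,   9], dtype=int32))
side (np.int32(24), array([261.67, 250.96]), array([259, 248,   8,   8], dtype=int32))
side (np.int32(40), array([221.55, 273.  ]), array([219, 269,   8,  10], dtype=int32))
side (np.int32(6), array([362.5, 279. ]), array([360, 278,   6,   3], dtype=int32))
side (np.int32(117), array([629.83, 327.21]), array([624, 322,  13,  12], dtype=int32))
```

View pics/t1.png

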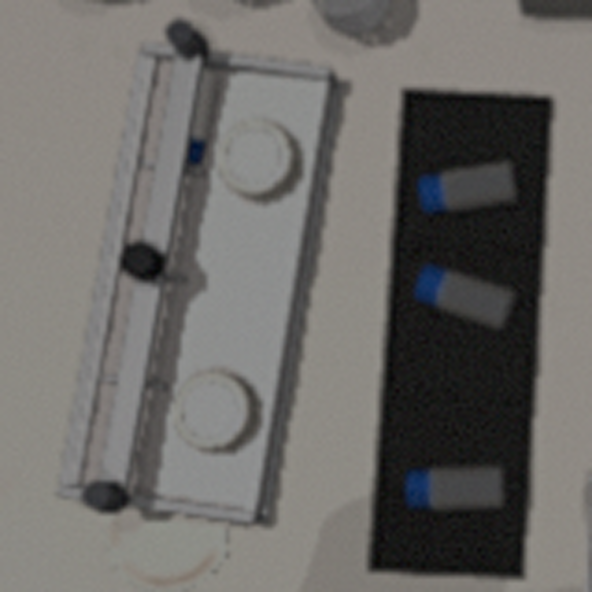

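View pics/s1.png

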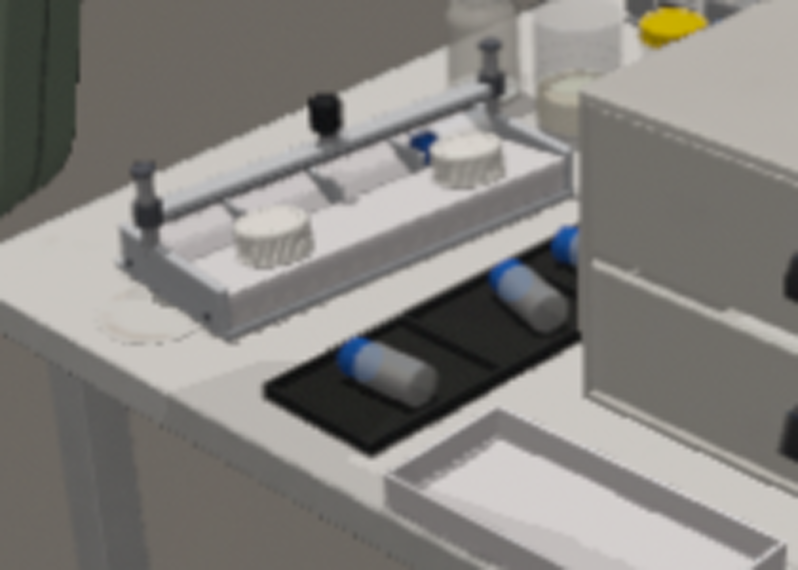

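Run:
```python
from h import *
t=camera("top");s=camera("side")
def dark(c,x,y,w,h,thr,off):
    m=np.zeros(c["img"].shape[:2],bool);m[y:y+h,x:x+w]=c["img"][y:y+h,x:x+w].max(2)<thr
    return blobs(m,10)
print(dark(t,160,225,40,25,60,0)); print(dark(s,205,200,22,20,60,0))
kt=max(dark(t,160,225,40,25,60,0))if 0 else None
f=lambda a,x,y:[( (p[0]+.5)/k-.5+x,(p[1]+.5)/k-.5+y) for k in[a] for p in PTS]
PTS=[(333,72),(262,520),(145,45),(63,492)]
c=onz(t,f(3.7,140,165),0.037);print("corners z37",c.round(4))
PTS=[(185,38),(107,496)]; print("posts top z92",onz(t,f(3.7,140,165),0.092).round(4))
PTS=[(258,158),(215,408)]; print("caps z51",onz(t,f(3.7,140,165),0.051).round(4))
# vial masks: not black inside mat
from numpy.linalg import norm
B=blue(t)
for (x,y,w,h) in[(250,205,32,22),(249,232,32,24),(247,286,32,20)]:
    m=t["img"][y:y+h,x:x+w].astype(int).max(2)>45
    bl=max(blobs(m,30),key=lambda b:b[0]);n,l=cv2.connectedComponents(m.astype(np.uint8))
    k=l[int(round(bl[1][1])),int(round(bl[1][0]))]
    pts=np.argwhere(l==k)[:,::-1].astype(np.float32)+[x,y]
    P=onz(t,pts,0.0165)[:,:2].astype(np.float32)
    (cc,sz,an)=cv2.minAreaRect(P)
    ev=np.linalg.svd(P-P.mean(0))[2][0]; bp=onz(t,[max((b for b in blobs(B) if abs(b[1]-pts.mean(0)).max()<20),key=lambda b:b[0])[1]],0.0165)[0,:2]
    ev*=np.sign((bp-P.mean(0))@ev)
    print("vial",bl[0],"mean",P.mean(0).round(4),"rect",np.round(cc,4),np.round(sz,4),"axis",ev.round(3),"ang",np.degrees(np.arctan2(ev[1],ev[0])).round(1))
# mat extents, tray
m=np.zeros((480,640),bool);m[180:330,235:295]=t["img"][180:330,235:295].max(2)<45
ct=max(cv2.findContours(m.astype(np.uint8),0,2)[0],key=cv2.contourArea)[:,0]
r=cv2.minAreaRect(onz(t,ct,0.011)[:,:2].astype(np.float32));print("mat",r)
print("tray corners z24",onz(t,[(300,295),(390,294),(389,335),(301,333)],0.024).round(3))
```

```text
[(np.int32(99), array([178.59, 235.61]), array([173, 231,  13,  10], dtype=int32))]
[(np.int32(73), array([214.96, 209.78]), array([211, 205,   8,  11], dtype=int32))]
corners z37 [[0.7081 0.1209 0.037 ]
 [0.4162 0.1508 0.037 ]
 [0.7226 0.2441 0.037 ]
 [0.4308 0.2769 0.037 ]]
posts top z92 [[0.7135 0.2049 0.092 ]
 [0.4269 0.2342 0.092 ]]
caps z51 [[0.6466 0.1637 0.051 ]
 [0.4852 0.1816 0.051 ]]
vial 276 mean [0.638  0.0331] rect [0.6382 0.0331] [0.0271 0.0632] axis [-0.196  0.981] ang 101.3
vial 279 mean [0.5659 0.0319] rect [0.5658 0.0328] [0.0631 0.027 ] axis [0.302 0.953] ang 72.4
vial 284 mean [0.4408 0.0327] rect [0.4404 0.0334] [0.0261 0.0622] axis [-0.057  0.998] ang 93.2
mat ((0.5438850522041321, 0.03216548264026642), (0.09717825055122375, 0.3153786361217499), 88.6005859375)
tray corners z24 [[ 0.446 -0.057  0.024]
 [ 0.454 -0.271  0.024]
 [ 0.358 -0.27   0.024]
 [ 0.357 -0.063  0.024]]
```

Top view: the near-left vial axes, mat and tray sizes match the given dimensions. Next I fix the cradle frame, the knob and the seated vial, and set up a move planner that works out shifts in tool axes.

```bash
cat >> h.py <<'E'
# cradle frame (world xy of vee origin, heading of y_c)
O=np.array([.571,.2223]);TH=np.radians(180-6.0)
YC=np.array([np.cos(TH),np.sin(TH)]);XC=np.array([YC[1],-YC[0]])
def w2c(p): d=np.asarray(p)[...,:2]-O; return np.stack([d@XC,d@YC],-1)
def c2w(x,y): return O+x*XC+y*YC
def psi(o=None):
    o=o or env.get_obs();v=R.from_quat(o["eef_rot"]).apply([1,0,0]);return np.degrees(np.arctan2(v[1],v[0]))
def plan(wps,ps=None):
    """wps: list of world (x,y,z); turn to heading ps first; prints yaw and tool shifts in mm"""
    o=env.get_obs();p=np.array(o["tcp_pos"]);a=psi(o)
    print("at",p.round(4),"psi",round(a,1),"F",np.round(o["force"],1))
    if ps is not None:
        d=(a-ps+180)%360-180;print("yaw",round(d,1),"deg");a=ps
    for w in wps:
        w=np.array(w,float);d=(w-p)*1000;r=np.radians(a);ex=np.array([np.cos(r),np.sin(r)]);ey=np.array([np.sin(r),-np.cos(r)])
        t=np.array([d[:2]@ex,d[:2]@ey,-d[2]]);n=max(1,int(np.ceil(np.linalg.norm(t)/46)))
        print(w.round(4),"tot",t.round(1),f"| {n} x",(t/n).round(1));p=w
E
python3 - <<'E'
from h import *
t=camera("top");s=camera("side")
K,e=tri([t,s],[(178.59,235.61),(214.96,209.78)]);print("knob",K,e,w2c(K))
for z in(.06,.075,.09):print(z,onz(t,[(178.6,235.6)],z),onz(s,[(215,209.8)],z))
print("e blue",w2c(onz(t,[(192.6,205.7)],.04)))
print("posts",w2c(np.array([[0.7135,0.2049],[.4269,.2342]])))
print("corners",w2c(np.array([[.7081,.1209],[.4162,.1508],[.7226,.2441],[.4308,.2769]])))
print("caps",w2c(np.array([[.6466,.1637],[.4852,.1816]])))
# fins: side-view marks in vee
f=lambda p:((p[0]+.5)/3.8-.5+130,(p[1]+.5)/3.8-.5+180)
print("side posts tops",[onz(s,[f(p)],.092).round(4) for p in((144,165),(489,43))])
plan([(.38,-.10,.23),(.573,.222,.18)],84)
E
```

```text
knob [0.57123407 0.22461381 0.08201975] [np.float64(0.001021513937260341), np.float64(0.001021513937260317)] [2.32559698e-03 9.06910922e-06]
0.06 [[0.57532936 0.22962115 0.06      ]] [[0.60075701 0.26058616 0.06      ]]
0.075 [[0.57306365 0.22571757 0.075     ]] [[0.58018235 0.236503   0.075     ]]
0.09 [[0.57079794 0.221814   0.09      ]] [[0.55960768 0.21241983 0.09      ]]
e blue [[-0.00764011 -0.08196442]]
posts [[-0.00240937 -0.14353817]
 [-0.00322774  0.14455449]]
corners [[-0.08651367 -0.14694814]
 [-0.08728932  0.1464782 ]
 [ 0.03752709 -0.1484908 ]
 [ 0.039646    0.14513922]]
caps [[-0.05037663 -0.08131122]
 [-0.04944558  0.08107567]]
side posts tops [array([[0.429, 0.243, 0.092]]), array([[0.7148, 0.208 , 0.092 ]])]
at [ 0.2577 -0.5139  0.2311] psi 26.6 F [-0.2 -0.5 -0.4]
yaw -57.4 deg
[ 0.38 -0.1   0.23] tot [424.4  78.4   1.1] | 10 x [42.4  7.8  0.1]
[0.573 0.222 0.18 ] tot [340.4 158.3  50. ] | 9 x [37.8 17.6  5.6]
```

Emit:
carry_out(rows="0 0 0 -8.2;0 0 0 -8.2;0 0 0 -8.2;0 0 0 -8.2;0 0 0 -8.2;0 0 0 -8.2;0 0 0 -8.2;42.4 7.8 0 0;42.4 7.8 0 0;42.4 7.8 0 0;42.4 7.8 0 0;42.4 7.8 0 0;42.4 7.8 0 0;42.4 7.8 0 0;42.4 7.8 0 0;42.4 7.8 0 0;42.4 7.8 0 0", jaw=50)

```text
time_s: 2.1
tcp_pos: [0.3796, -0.0988, 0.2317]
eef_rot: [0.743, 0.669, 0.0, 0.001]
force: [0.6, 0.1, -0.0]
grip_width: 0.582
grasp_force: 0.0
```

Emit:
carry_out(rows="37.8 17.6 5.6 0;37.8 17.6 5.6 0;37.8 17.6 5.6 0;37.8 17.6 5.6 0;37.8 17.6 5.6 0;37.8 17.6 5.6 0;37.8 17.6 5.6 0;37.8 17.6 5.6 0;37.8 17.6 5.6 0;0 0 0 0;0 0 0 0")

```text
time_s: 3.2
tcp_pos: [0.5719, 0.2219, 0.1801]
eef_rot: [0.742, 0.67, -0.001, -0.0]
force: [-0.4, -0.3, 0.2]
grip_width: 0.59
grasp_force: 0.0
```

Run:
```python
from h import *
plan([(.5712,.2238,.11),(.5712,.2238,.075)],84)
t=camera("top");cv2.imwrite("pics/t2.png",cv2.resize(t["img"][130:330,100:300,::-1],None,fx=3,fy=3))
```

```text
at [0.5719 0.2219 0.1801] psi 84.1 F [-0.4 -0.3  0.2]
yaw 0.1 deg
[0.5712 0.2238 0.11  ] tot [ 1.8 -0.9 70.1] | 2 x [ 0.9 -0.5 35. ]
[0.5712 0.2238 0.075 ] tot [ 0.  0. 35.] | 1 x [ 0.  0. 35.]
```

View pics/t2.png

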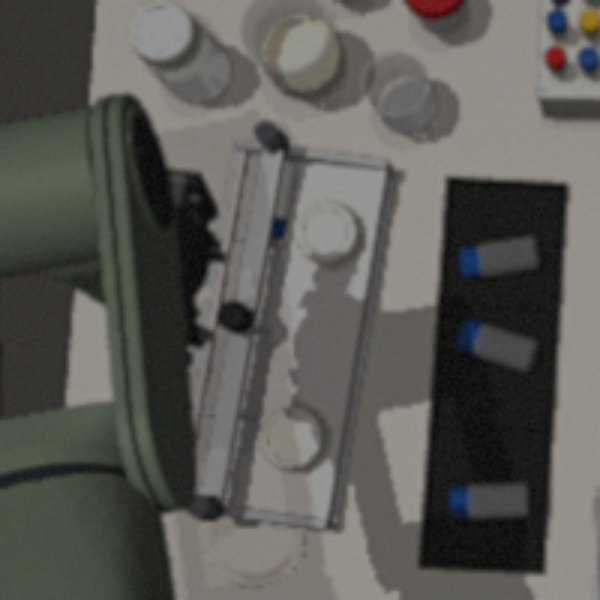

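The picture shows the gripper left of the knob at (235,317), which is what parallax should give at this height. The caps, vials and bar are undisturbed.

Emit:
carry_out(rows="0.9 -0.5 35 0;0.9 -0.5 35 0;0 0 10 0;0 0 10 0;0 0 7 0;0 0 7 0;0 0 0 0;0 0 0 0")

```text
time_s: 4.05
tcp_pos: [0.5721, 0.2235, 0.0777]
eef_rot: [0.743, 0.669, 0.001, 0.0]
force: [-0.0, -0.6, -0.1]
grip_width: 0.585
grasp_force: 0.0
```

Emit:
carry_out(rows="0 0 0 0;0 0 0 0;0 0 0 0;0 0 0 0;0 0 0 0;0 0 0 0", jaw=15, grip_force=40)

```text
time_s: 4.65
tcp_pos: [0.5725, 0.2235, 0.0777]
eef_rot: [0.743, 0.669, 0.001, 0.001]
force: [1.9, -0.0, 2.7]
grip_width: 0.257
grasp_force: 39.3
```

Emit:
carry_out(rows="0 0 -1 0;0 0 -1 0;0 0 -1 0;0 0 -1 0;0 0 0 0")

```text
time_s: 5.15
tcp_pos: [0.5724, 0.2235, 0.0793]
eef_rot: [0.743, 0.669, 0.001, 0.001]
force: [7.0, 2.0, -8.1]
grip_width: 0.256
grasp_force: 40.0
```

Emit:
carry_out(rows="0 0 -1 0;0 0 -1 0;0 0 0 0;0 0 0 0")

```text
time_s: 5.55
tcp_pos: [0.5724, 0.2235, 0.0794]
eef_rot: [0.743, 0.669, 0.001, 0.0]
force: [10.8, 3.7, -17.6]
grip_width: 0.257
grasp_force: 40.4
```

Emit:
carry_out(rows="0 0 -1 0;0 0 -1 0;0 0 0 0;0 0 0 0")

```text
time_s: 5.95
tcp_pos: [0.5723, 0.2235, 0.0795]
eef_rot: [0.743, 0.669, 0.001, 0.0]
force: [16.3, 4.1, -25.9]
grip_width: 0.258
grasp_force: 40.7
```

Emit:
carry_out(rows="0 0 2 0;0 0 2 0;0 0 0 0")

```text
time_s: 6.25
tcp_pos: [0.5724, 0.2235, 0.0792]
eef_rot: [0.743, 0.669, 0.001, 0.0]
force: [7.8, 1.4, -8.5]
grip_width: 0.255
grasp_force: 42.3
```

Emit:
carry_out(rows="0 0 0 0;0 0 0 0;0 0 0 0;0 0 0 0;0 0 -20 0;0 0 -30 0;0 0 -30 0;0 0 0 0", jaw=70)

```text
time_s: 7.05
tcp_pos: [0.575, 0.2243, 0.1668]
eef_rot: [0.743, 0.669, 0.005, 0.003]
force: [1.1, -0.3, 0.8]
grip_width: 0.816
grasp_force: 0.0
```

```bash
sed -i 's/O=np.array(\[.571,.2223\])/O=np.array([.5723,.2222])/' h.py
python3 - <<'E'
from h import *
for p in((.6466,.1637),(.4852,.1816)):
    plan([(*p,.12),(*p,.032)],84)
E
```

```text
at [0.575  0.2243 0.1668] psi 84.0 F [ 1.1 -0.3  0.8]
yaw 0.0 deg
[0.6466 0.1637 0.12  ] tot [-52.8  77.5  46.8] | 3 x [-17.6  25.8  15.6]
[0.6466 0.1637 0.032 ] tot [ 0.  0. 88.] | 2 x [ 0.  0. 44.]
at [0.575  0.2243 0.1668] psi 84.0 F [ 1.1 -0.3  0.8]
yaw 0.0 deg
[0.4852 0.1816 0.12  ] tot [-51.9 -84.8  46.8] | 3 x [-17.3 -28.3  15.6]
[0.4852 0.1816 0.032 ] tot [ 0.  0. 88.] | 2 x [ 0.  0. 44.]
```

Emit:
carry_out(rows="-17.6 25.8 15.6 0;-17.6 25.8 15.6 0;-17.6 25.8 15.6 0;0 0 30 0;0 0 20 0;0 0 0 0;0 0 0 0")

```text
time_s: 7.75
tcp_pos: [0.6422, 0.1628, 0.0634]
eef_rot: [0.743, 0.669, -0.001, -0.001]
force: [-0.3, -0.8, -0.5]
grip_width: 0.824
grasp_force: 0.0
```

Run:
```python
from h import *
plan([(.6466,.1637,.032)],84)
```

```text
at [0.6422 0.1628 0.0634] psi 84.0 F [-0.3 -0.8 -0.5]
yaw 0.0 deg
[0.6466 0.1637 0.032 ] tot [ 1.3  4.2 31.4] | 1 x [ 1.3  4.2 31.4]
```

Emit:
carry_out(rows="1.3 4.2 0 0;0 0 11 0;0 0 10 0;0 0 5 0;0 0 4 0;0 0 0 0;0 0 0 0")

```text
time_s: 8.45
tcp_pos: [0.6473, 0.1637, 0.034]
eef_rot: [0.743, 0.669, -0.0, -0.0]
force: [0.4, 0.0, -0.1]
grip_width: 0.821
grasp_force: 0.0
```

Emit:
carry_out(rows="0 0 0 0;0 0 0 0;0 0 0 0;0 0 0 0;0 0 0 0;0 0 0 0", jaw=42, grip_force=35)

```text
time_s: 9.05
tcp_pos: [0.6481, 0.1637, 0.0349]
eef_rot: [0.743, 0.669, 0.001, 0.0]
force: [0.6, 0.6, 4.6]
grip_width: 0.592
grasp_force: 36.9
```

Emit:
carry_out(rows="0 0 -10 0;0 0 -30 0;0 0 -40 0;0 0 -40 0;0 0 0 0")

```text
time_s: 9.55
tcp_pos: [0.6518, 0.1643, 0.1623]
eef_rot: [0.743, 0.669, 0.006, 0.004]
force: [1.6, -0.3, 0.5]
grip_width: 0.594
grasp_force: 36.5
```

Run:
```python
from h import *
print(env.get_obs()["grip_width"])
plan([(.41,.06,.15)],84)
plan([(.41,.06,.15),(.404,-.112,.12),(.404,-.112,.014)],0)
```

```text
0.5941458870531162
at [0.6518 0.1643 0.1623] psi 84.0 F [ 1.6 -0.3  0.5]
yaw 0.0 deg
[0.41 0.06 0.15] tot [-129.  -229.6   12.3] | 6 x [-21.5 -38.3   2.1]
at [0.6518 0.1643 0.1623] psi 84.0 F [ 1.6 -0.3  0.5]
yaw 84.0 deg
[0.41 0.06 0.15] tot [-241.8  104.3   12.3] | 6 x [-40.3  17.4   2.1]
[ 0.404 -0.112  0.12 ] tot [ -6. 172.  30.] | 4 x [-1.5 43.   7.5]
[ 0.404 -0.112  0.014] tot [  0.   0. 106.] | 3 x [ 0.   0.  35.3]
```

Emit:
carry_out(rows="-21.5 -38.3 2 0;-21.5 -38.3 2 0;-21.5 -38.3 2 0;-21.5 -38.3 2 0;-21.5 -38.3 2 0;-21.5 -38.3 2 0;0 0 0 8.4;0 0 0 8.4;0 0 0 8.4;0 0 0 8.4;0 0 0 8.4;0 0 0 8.4;0 0 0 8.4;0 0 0 8.4;0 0 0 8.4;0 0 0 8.4")

```text
time_s: 11.15
tcp_pos: [0.4044, 0.0593, 0.1414]
eef_rot: [1.0, -0.003, -0.001, -0.0]
force: [0.2, -0.1, -0.1]
grip_width: 0.594
grasp_force: 36.5
```

Emit:
carry_out(rows="-1.5 43 7.5 0;-1.5 43 7.5 0;-1.5 43 7.5 0;-1.5 43 7.5 0;0 0 30 0;0 0 30 0;0 0 0 0;0 0 0 0")

```text
time_s: 11.95
tcp_pos: [0.3985, -0.1122, 0.0517]
eef_rot: [1.0, 0.0, -0.001, -0.001]
force: [0.0, -0.3, -0.1]
grip_width: 0.596
grasp_force: 36.7
```

Run:
```python
from h import *
print(env.get_obs()["grip_width"])
plan([(.404,-.112,.014)],0)
```

```text
0.596058760861958
at [ 0.3985 -0.1122  0.0517] psi 0.0 F [ 0.  -0.3 -0.1]
yaw 0.0 deg
[ 0.404 -0.112  0.014] tot [ 5.5 -0.2 37.7] | 1 x [ 5.5 -0.2 37.7]
```

Emit:
carry_out(rows="5.5 0 10 0;0 0 12 0;0 0 10 0;0 0 5 0;0 0 0 0;0 0 0 0")

```text
time_s: 12.55
tcp_pos: [0.405, -0.1127, 0.0152]
eef_rot: [1.0, 0.0, 0.0, 0.0]
force: [-0.0, 0.1, 0.6]
grip_width: 0.593
grasp_force: 36.7
```

Emit:
carry_out(rows="0 0 0 0;0 0 0 0;0 0 0 0;0 0 0 0;0 0 -15 0;0 0 -30 0;0 0 -40 0;0 0 -25 0;0 0 0 0", jaw=60)

```text
time_s: 13.45
tcp_pos: [0.4082, -0.1144, 0.1292]
eef_rot: [1.0, 0.0, 0.004, 0.002]
force: [0.0, -1.0, -0.4]
grip_width: 0.702
grasp_force: 0.0
```

Run:
```python
from h import *
plan([(.41,.05,.13)],0)
plan([(.41,.05,.13),(.4852,.1816,.13),(.4852,.1816,.033)],84)
s=camera("side");crop(s,100,150,300,225,2.6,"s2.png")
```

```text
at [ 0.4082 -0.1144  0.1292] psi 0.0 F [ 0.  -1.  -0.4]
yaw 0.0 deg
[0.41 0.05 0.13] tot [   1.8 -164.4   -0.8] | 4 x [  0.4 -41.1  -0.2]
at [ 0.4082 -0.1144  0.1292] psi 0.0 F [ 0.  -1.  -0.4]
yaw -84.0 deg
[0.41 0.05 0.13] tot [163.7 -15.4  -0.8] | 4 x [40.9 -3.9 -0.2]
[0.4852 0.1816 0.13  ] tot [138.7  61.   -0. ] | 4 x [34.7 15.3 -0. ]
[0.4852 0.1816 0.033 ] tot [ 0.  0. 97.] | 3 x [ 0.   0.  32.3]
```

View pics/s2.png

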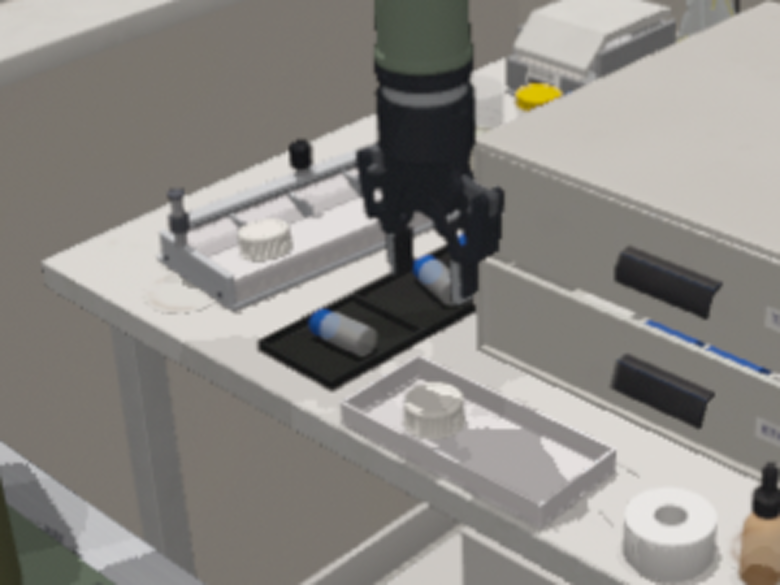

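The first cap lies in the tray at (433,408). The near cap is at (265,240) on the shelf, and I fetch it next.

Emit:
carry_out(rows="0 -41 0 0;0 -41 0 0;0 -41 0 0;0 -41 0 0;0 0 0 -8.4;0 0 0 -8.4;0 0 0 -8.4;0 0 0 -8.4;0 0 0 -8.4;0 0 0 -8.4;0 0 0 -8.4;0 0 0 -8.4;0 0 0 -8.4;0 0 0 -8.4", jaw=70)

```text
time_s: 14.9
tcp_pos: [0.4032, 0.0514, 0.1232]
eef_rot: [0.741, 0.672, -0.001, -0.001]
force: [0.9, -0.9, 0.1]
grip_width: 0.822
grasp_force: 0.0
```

Emit:
carry_out(rows="34.7 15.3 0 0;34.7 15.3 0 0;34.7 15.3 0 0;34.7 15.3 0 0;0 0 30 0;0 0 30 0;0 0 0 0;0 0 0 0")

```text
time_s: 15.7
tcp_pos: [0.4784, 0.1825, 0.0634]
eef_rot: [0.743, 0.669, -0.002, -0.001]
force: [0.0, 0.2, -0.3]
grip_width: 0.819
grasp_force: 0.0
```

Run:
```python
from h import *
plan([(.4858,.1816,.033)],84)
```

```text
at [0.4784 0.1825 0.0634] psi 84.0 F [ 0.   0.2 -0.3]
yaw 0.0 deg
[0.4858 0.1816 0.033 ] tot [-0.2  7.5 30.4] | 1 x [-0.2  7.5 30.4]
```

Emit:
carry_out(rows="0 7.5 0 0;0 0 10 0;0 0 10 0;0 0 5 0;0 0 4 0;0 0 0 0;0 0 0 0")

```text
time_s: 16.4
tcp_pos: [0.4875, 0.1822, 0.036]
eef_rot: [0.743, 0.669, -0.0, -0.0]
force: [0.3, 0.1, -0.9]
grip_width: 0.819
grasp_force: 0.0
```

Emit:
carry_out(rows="0 0 0 0;0 0 0 0;0 0 0 0;0 0 0 0;0 0 0 0;0 0 0 0", jaw=42)

```text
time_s: 17.0
tcp_pos: [0.4884, 0.1823, 0.0368]
eef_rot: [0.743, 0.669, 0.001, 0.0]
force: [0.3, -1.0, 6.4]
grip_width: 0.592
grasp_force: 36.9
```

Emit:
carry_out(rows="0 0 -10 0;0 0 -30 0;0 0 -40 0;0 0 -30 0;0 0 0 0;0 0 0 0")

```text
time_s: 17.6
tcp_pos: [0.4876, 0.1822, 0.1467]
eef_rot: [0.743, 0.669, 0.0, 0.0]
force: [0.3, -0.3, -1.1]
grip_width: 0.59
grasp_force: 36.5
```

Run:
```python
from h import *
print(env.get_obs()["grip_width"])
plan([(.41,.06,.15)],84)
plan([(.41,.06,.15),(.404,-.208,.12)],0)
```

```text
0.5902253986055973
at [0.4876 0.1822 0.1467] psi 84.0 F [ 0.3 -0.3 -1.1]
yaw 0.0 deg
[0.41 0.06 0.15] tot [-129.6  -64.4   -3.3] | 4 x [-32.4 -16.1  -0.8]
at [0.4876 0.1822 0.1467] psi 84.0 F [ 0.3 -0.3 -1.1]
yaw 84.0 deg
[0.41 0.06 0.15] tot [-77.6 122.2  -3.3] | 4 x [-19.4  30.5  -0.8]
[ 0.404 -0.208  0.12 ] tot [ -6. 268.  30.] | 6 x [-1.  44.7  5. ]
```

Emit:
carry_out(rows="-32.4 -16.1 0 0;-32.4 -16.1 0 0;-32.4 -16.1 0 0;-32.4 -16.1 0 0;0 0 0 8.4;0 0 0 8.4;0 0 0 8.4;0 0 0 8.4;0 0 0 8.4;0 0 0 8.4;0 0 0 8.4;0 0 0 8.4;0 0 0 8.4;0 0 0 8.4")

```text
time_s: 19.0
tcp_pos: [0.408, 0.06, 0.144]
eef_rot: [1.0, -0.003, -0.003, -0.0]
force: [-0.1, 0.3, -0.1]
grip_width: 0.59
grasp_force: 36.5
```

Emit:
carry_out(rows="-1 44.7 5 0;-1 44.7 5 0;-1 44.7 5 0;-1 44.7 5 0;-1 44.7 5 0;-1 44.7 5 0;0 0 35 0;0 0 30 0;0 0 0 0;0 0 0 0")

```text
time_s: 20.0
tcp_pos: [0.4026, -0.207, 0.0497]
eef_rot: [1.0, 0.0, -0.002, -0.001]
force: [0.8, -0.6, 0.0]
grip_width: 0.594
grasp_force: 36.6
```

Run:
```python
from h import *
print(env.get_obs()["grip_width"])
plan([(.404,-.208,.016)],0)
```

```text
0.5935026041182904
at [ 0.4026 -0.207   0.0497] psi 0.0 F [ 0.8 -0.6  0. ]
yaw 0.0 deg
[ 0.404 -0.208  0.016] tot [ 1.4  1.  33.7] | 1 x [ 1.4  1.  33.7]
```

Next I lower it, release, retreat over the mat side, and re-measure the vials.

Emit:
carry_out(rows="1.4 1 10 0;0 0 10 0;0 0 10 0;0 0 4 0;0 0 0 0;0 0 0 0")

```text
time_s: 20.6
tcp_pos: [0.4058, -0.2092, 0.0172]
eef_rot: [1.0, 0.0, 0.0, 0.0]
force: [-1.3, -0.4, 0.3]
grip_width: 0.595
grasp_force: 36.7
```

Emit:
carry_out(rows="0 0 0 0;0 0 0 0;0 0 0 0;0 0 0 0;0 0 -15 0;0 0 -30 0;0 0 -40 0;0 0 -40 0;0 0 0 0", jaw=60)

```text
time_s: 21.5
tcp_pos: [0.4097, -0.2123, 0.1483]
eef_rot: [1.0, 0.0, 0.005, 0.004]
force: [0.4, -1.4, 0.1]
grip_width: 0.701
grasp_force: 0.0
```

```bash
cat >> h.py <<'E'
def vials(t):
    """blue blobs inside mat -> body blob -> centre, axis on z=.0165"""
    out=[];im=t["img"].astype(int)
    for a,ce,bb in blobs(blue(t),25):
        w=onz(t,[ce],.0165)[0]
        if not(.38<w[0]<.71 and -.03<w[1]<.1): continue
        x0,y0=int(ce[0])-26,int(ce[1])-26
        m=im[y0:y0+52,x0:x0+52].max(2)>45
        q=onz(t,np.argwhere(np.ones((52,52)))[:,::-1]+[x0,y0],.0)[:,:2].reshape(52,52,2)
        m&=(q[...,1]>-.012)&(q[...,1]<.077)&(q[...,0]>.388)&(q[...,0]<.70)
        l=cv2.connectedComponents(m.astype(np.uint8))[1];k=l[26,26]
        pts=np.argwhere(l==k)[:,::-1]+[x0,y0]
        P=onz(t,pts,.0165)[:,:2].astype(np.float32);c,sz,_=cv2.minAreaRect(P)
        ev=np.linalg.svd(P-P.mean(0))[2][0];ev*=np.sign((w[:2]-P.mean(0))@ev)
        out.append((P.mean(0).round(4),np.round(c,4),np.sort(sz).round(4),np.degrees(np.arctan2(ev[1],ev[0])).round(1)))
    return out
E
python3 - <<'E'
from h import *
t=camera("top")
for v in vials(t):print(v)
cv2.imwrite("pics/t3.png",cv2.resize(t["img"][150:350,140:420,::-1],None,fx=2.8,fy=2.8,interpolation=cv2.INTER_CUBIC))
plan([(.44,.033,.13)],90)
E
```

```text
(array([0.6379, 0.0332], dtype=float32), array([0.6379, 0.0332]), array([0.0275, 0.0627]), np.float32(101.1))
(array([0.5661, 0.0321], dtype=float32), array([0.5661, 0.0327]), array([0.0269, 0.0646]), np.float32(72.2))
(array([0.4409, 0.0326], dtype=float32), array([0.4404, 0.0334]), array([0.0261, 0.0622]), np.float32(93.2))
at [ 0.4079 -0.211   0.1455] psi 0.0 F [ 0.7  0.3 -0.2]
yaw -90.0 deg
[0.44  0.033 0.13 ] tot [244.   32.1  15.5] | 6 x [40.7  5.3  2.6]
```

View pics/t3.png

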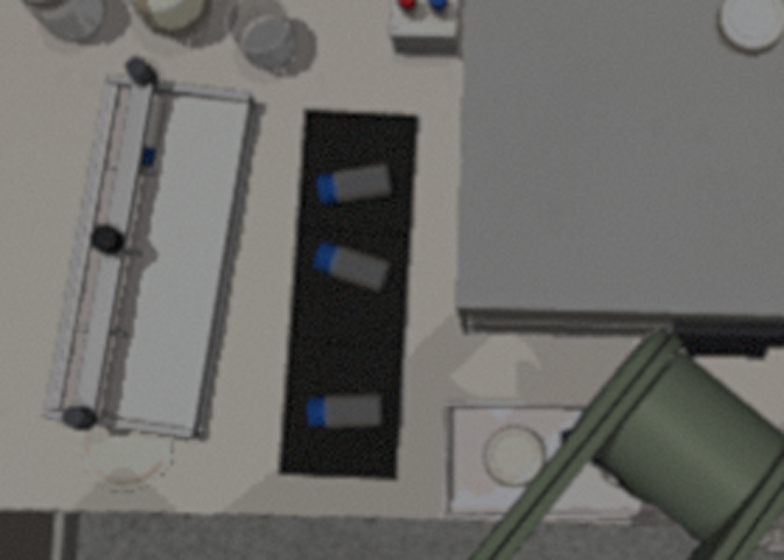

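The shelf is clear. One cap shows in the tray at (514,455), and the arm hides the other. The vials have not moved. Next is the near vial.

Emit:
carry_out(rows="5.3 -40.7 2 0;5.3 -40.7 2 0;5.3 -40.7 2 0;5.3 -40.7 2 0;5.3 -40.7 2 0;5.3 -40.7 2 0;0 0 0 -8.5;0 0 0 -8.5;0 0 0 -8.5;0 0 0 -8.5;0 0 0 -8.5;0 0 0 -8.5;0 0 0 -8.5;0 0 0 -8.5;0 0 0 -8.5;0 0 0 -8.5;0 0 0 -8.5;0 0 40 0;0 0 35 0;0 0 0 0", jaw=50)

```text
time_s: 23.55
tcp_pos: [0.4307, 0.0357, 0.0495]
eef_rot: [0.685, 0.728, -0.004, -0.006]
force: [-1.7, 0.7, -0.1]
grip_width: 0.584
grasp_force: 0.0
```

Run:
```python
from h import *
plan([(.4407,.033,.006)],93.2)
t=camera("top")
for v in vials(t):print(v)
t=camera("side");print(proj(t,[.4407,.033,.0165]))
```

```text
at [0.4307 0.0357 0.0495] psi 93.5 F [-1.7  0.7 -0.1]
yaw 0.3 deg
[0.4407 0.033  0.006 ] tot [-3.2  9.8 43.5] | 1 x [-3.2  9.8 43.5]
(array([0.638 , 0.0329], dtype=float32), array([0.6381, 0.0332]), array([0.0274, 0.0639]), np.float32(102.3))
(array([0.5661, 0.0319], dtype=float32), array([0.5661, 0.0327]), array([0.0269, 0.0633]), np.float32(72.4))
[[231.17834537 276.75443047]]
```

Emit:
carry_out(rows="-3 9 0 0;0 0 10 0;0 0 0 0;0 0 0 0")

```text
time_s: 24.05
tcp_pos: [0.4466, 0.0325, 0.0453]
eef_rot: [0.685, 0.729, 0.0, 0.0]
force: [0.5, -0.4, -0.6]
grip_width: 0.585
grasp_force: 0.0
```

Run:
```python
from h import *
plan([(.4407,.033,.006)],93.2)
```

```text
at [0.4466 0.0325 0.0453] psi 93.5 F [ 0.5 -0.4 -0.6]
yaw 0.3 deg
[0.4407 0.033  0.006 ] tot [ 0.8 -5.9 39.3] | 1 x [ 0.8 -5.9 39.3]
```

Emit:
carry_out(rows="0.8 -5.9 10 0;0 0 10 0;0 0 8 0;0 0 6 0;0 0 5 0;0 0 0 0;0 0 0 0;0 0 0 0")

```text
time_s: 24.85
tcp_pos: [0.441, 0.0329, 0.0064]
eef_rot: [0.685, 0.729, 0.0, 0.0]
force: [0.7, -0.5, 0.4]
grip_width: 0.583
grasp_force: 0.0
```

Emit:
carry_out(rows="0 0 0 0;0 0 0 0;0 0 0 0;0 0 0 0;0 0 0 0", jaw=18, grip_force=40)

```text
time_s: 25.35
tcp_pos: [0.441, 0.0329, 0.0066]
eef_rot: [0.685, 0.729, 0.0, 0.0]
force: [-1.1, 0.5, 5.7]
grip_width: 0.3
grasp_force: 39.3
```

Emit:
carry_out(rows="0 0 -10 0;0 0 -30 0;0 0 -40 0;0 0 -30 0;0 0 0 -8.5;0 0 0 -8.5;0 0 0 -8.5;0 0 0 -8.5;0 0 0 -8.5;0 0 0 -8.5;0 0 0 -8.5;0 0 0 -8.5;0 0 0 -8.5;0 0 0 -4;0 0 0 0;0 0 0 0")

```text
time_s: 26.95
tcp_pos: [0.4403, 0.033, 0.1162]
eef_rot: [0.053, 0.999, 0.0, -0.0]
force: [-0.2, 0.1, 0.5]
grip_width: 0.304
grasp_force: 39.3
```

Run:
```python
from h import *
print(env.get_obs()["grip_width"])
w=c2w(-.058,.106)
plan([(*w,.09),(*w,.0315)],174)
```

```text
0.3040013937167324
at [0.4403 0.033  0.1162] psi 173.9 F [-0.2  0.1  0.5]
yaw -0.1 deg
[0.4608 0.1756 0.09  ] tot [ -5.5 144.   26.2] | 4 x [-1.4 36.   6.5]
[0.4608 0.1756 0.0315] tot [ 0.   0.  58.5] | 2 x [ 0.   0.  29.2]
```

Emit:
carry_out(rows="-1.4 36 6 0;-1.4 36 6 0;-1.4 36 6 0;-1.4 36 6 0;0 0 20 0;0 0 20 0;0 0 0 0;0 0 0 0;0 0 0 0")

```text
time_s: 27.85
tcp_pos: [0.462, 0.1756, 0.0532]
eef_rot: [0.052, 0.999, 0.0, 0.001]
force: [0.3, -0.3, -0.9]
grip_width: 0.299
grasp_force: 39.5
```

Run:
```python
from h import *
print(env.get_obs()["grip_width"])
w=c2w(-.058,.106)
plan([(*w,.0315)],174)
t=camera("top");s=camera("side")
crop(s,130,180,130,100,5.5,"s3.png")
for b in blobs(blue(s),6): print(b[:2])
```

```text
0.29904284084864624
at [0.462  0.1756 0.0532] psi 174.0 F [ 0.3 -0.3 -0.9]
yaw -0.0 deg
[0.4608 0.1756 0.0315] tot [ 1.2 -0.1 21.7] | 1 x [ 1.2 -0.1 21.7]
(np.int32(49), array([370.02, 115.08]))
(np.int32(10), array([363. , 118.2]))
(np.int32(10), array([376.8, 124.5]))
(np.int32(25), array([242.52, 218.08]))
(np.int32(50), array([189.2 , 240.12]))
(np.int32(40), array([277.65, 243.9 ]))
(np.int32(42), array([251.05, 258.88]))
(np.int32(6), array([355.5, 276. ]))
(np.int32(6), array([362.5, 279. ]))
(np.int32(21), array([383.57, 287.95]))
(np.int32(117), array([629.83, 327.21]))
```

View pics/s3.png

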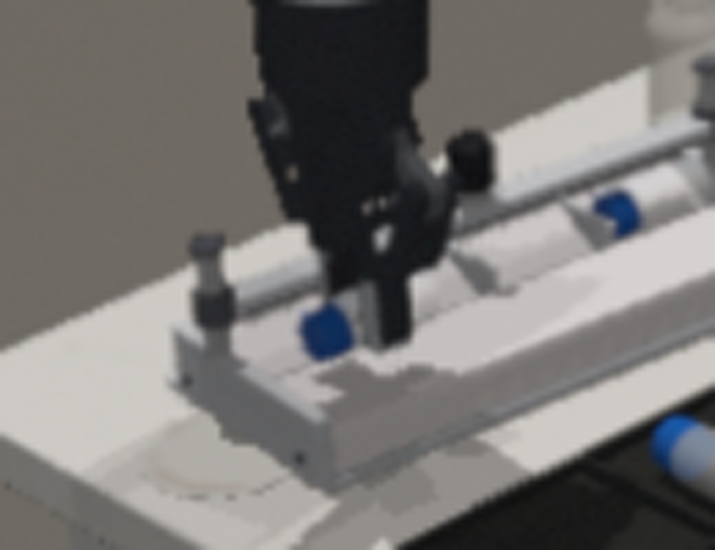

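The side view shows the vial held level above the shelf with its cap (325,332) towards the near cheek. The middle mat vial seems to have been knocked. I check the held cap against its prediction.

Run:
```python
from h import *
o=env.get_obs();p=o["tcp_pos"]
s=camera("side")
c=np.array([p[0],p[1],p[2]+.0099])
for d in(.021,.031):
  print(proj(s,c+np.r_[YC*d,0]), proj(s,c+np.r_[YC*(d+.003),0]))
b=[b for b in blobs(blue(s),30) if abs(b[1]-[189,240]).max()<8][0];print(b)
# cheek near top inner/outer corners in the side view: crop (330,425)&(175,328)
f=lambda p:((p[0]+.5)/5.5-.5+130,(p[1]+.5)/5.5-.5+180)
print(w2c(onz(s,[f((328,425)),f((175,328))],.037)))
t=camera("top")
for v in vials(t):print(v)
```

```text
[[189.35777226 239.7262446 ]] [[188.33824725 240.12820977]]
[[185.95128615 241.06964674]] [[184.92484048 241.4746308 ]]
(np.int32(50), array([189.2 , 240.12]), array([186, 236,   8,   9], dtype=int32))
[[-0.08792568  0.14917666]
 [ 0.03586037  0.15050766]]
(array([0.6378, 0.0331], dtype=float32), array([0.6379, 0.0334]), array([0.0278, 0.0636]), np.float32(101.9))
(array([0.5265, 0.0229], dtype=float32), array([0.5262, 0.0232]), array([0.0272, 0.0634]), np.float32(84.7))
```

Prediction and picture agree within 1 mm, and the cheek comes out at 150 mm as it should. I lower the vial and release it.

Emit:
carry_out(rows="1.2 0 10 0;0 0 7 0;0 0 4 0;0 0 1 0;0 0 0 0;0 0 0 0")

```text
time_s: 28.65
tcp_pos: [0.4589, 0.1755, 0.0315]
eef_rot: [0.052, 0.999, -0.001, -0.002]
force: [-8.9, -2.7, 17.3]
grip_width: 0.297
grasp_force: 41.4
```

Emit:
carry_out(rows="0 0 -1 0;0 0 -0.5 0;0 0 0 0;0 0 0 0")

```text
time_s: 29.05
tcp_pos: [0.4591, 0.1756, 0.0316]
eef_rot: [0.052, 0.999, -0.0, -0.001]
force: [-3.1, -1.1, 6.7]
grip_width: 0.299
grasp_force: 40.1
```

Emit:
carry_out(rows="0 0 -1 0;-1.5 0 0 0;0 0 0 0;0 0 0 0")

```text
time_s: 29.45
tcp_pos: [0.4613, 0.1755, 0.0323]
eef_rot: [0.052, 0.999, -0.0, -0.0]
force: [0.4, -0.5, -0.4]
grip_width: 0.299
grasp_force: 39.4
```

Emit:
carry_out(rows="0 0 0 0;0 0 0 0;0 0 0 0;0 0 0 0;0 0 -5 0;0 0 -10 0;0 0 -20 0;0 0 -30 0;0 0 -30 0;0 0 0 0", jaw=42)

```text
time_s: 30.45
tcp_pos: [0.4656, 0.1764, 0.1333]
eef_rot: [0.052, 0.999, 0.001, 0.006]
force: [0.9, 1.0, 0.6]
grip_width: 0.493
grasp_force: 0.0
```

Run:
```python
from h import *
w=(.638,.0332)
plan([(.57,.1,.13),(*w,.13)],102)
s=camera("side");crop(s,130,180,130,100,5.5,"s4.png")
```

```text
at [0.4656 0.1764 0.1333] psi 174.0 F [0.9 1.  0.6]
yaw 72.0 deg
[0.57 0.1  0.13] tot [-96.5  86.3   3.3] | 3 x [-32.2  28.8   1.1]
[0.638  0.0332 0.13  ] tot [-79.5  52.6  -0. ] | 3 x [-26.5  17.5  -0. ]
```

View pics/s4.png

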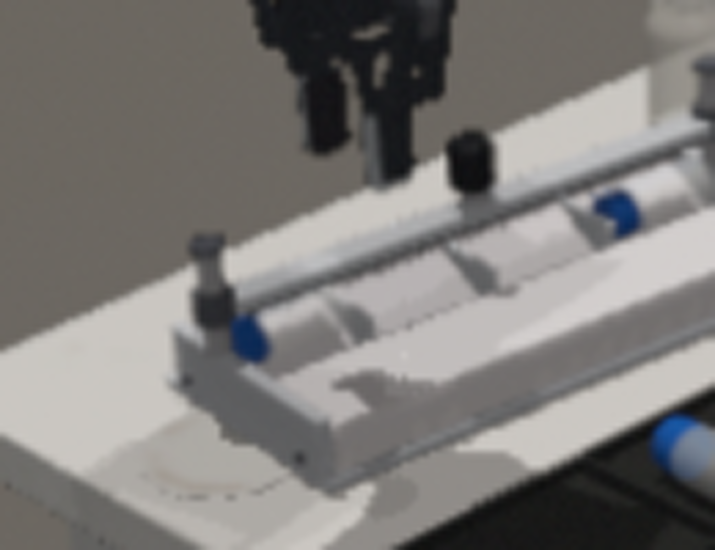

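The first vial is seated in the near seat, with its cap at (250,337). The far mat vial is next.

Run:
```python
from h import *
plan([(.638,.0332,.13)],174)
```

```text
at [0.4639 0.1761 0.131 ] psi 174.0 F [-0.1 -1.2 -0.4]
yaw 0.0 deg
[0.638  0.0332 0.13  ] tot [-188.1 -123.9    1. ] | 5 x [-37.6 -24.8   0.2]
```

Emit:
carry_out(rows="-37.6 -24.8 0 0;-37.6 -24.8 0 0;-37.6 -24.8 0 0;-37.6 -24.8 0 0;-37.6 -24.8 0 0;0 0 0 8;0 0 0 8;0 0 0 8;0 0 0 8;0 0 0 8;0 0 0 8;0 0 0 8;0 0 0 8;0 0 0 8;0 0 30 0;0 0 30 0;0 0 20 0;0 0 0 0;0 0 0 0")

```text
time_s: 32.4
tcp_pos: [0.6346, 0.0327, 0.0466]
eef_rot: [0.629, 0.777, -0.001, -0.001]
force: [0.7, 0.5, 0.2]
grip_width: 0.489
grasp_force: 0.0
```

Run:
```python
from h import *
plan([(.638,.0332,.006)],101.8)
```

```text
at [0.6346 0.0327 0.0466] psi 102.0 F [0.7 0.5 0.2]
yaw 0.2 deg
[0.638  0.0332 0.006 ] tot [-0.2  3.4 40.6] | 1 x [-0.2  3.4 40.6]
```

Emit:
carry_out(rows="0 3.4 5 0;0 0 10 0;0 0 10 0;0 0 8 0;0 0 4 0;0 0 2 0;0 0 0 0;0 0 0 0", jaw=39)

```text
time_s: 33.2
tcp_pos: [0.6391, 0.0334, 0.0089]
eef_rot: [0.629, 0.777, 0.0, 0.0]
force: [-1.0, -0.1, 0.3]
grip_width: 0.454
grasp_force: 0.0
```

Emit:
carry_out(rows="0 0 0 0;0 0 0 0;0 0 0 0;0 0 0 0;0 0 0 0", jaw=18)

```text
time_s: 33.7
tcp_pos: [0.6394, 0.0334, 0.0092]
eef_rot: [0.629, 0.777, 0.0, 0.001]
force: [-0.1, 0.7, 2.9]
grip_width: 0.295
grasp_force: 39.6
```

Emit:
carry_out(rows="0 0 -10 0;0 0 -30 0;0 0 -40 0;0 0 -35 0;0 0 0 -8;0 0 0 -8;0 0 0 -8;0 0 0 -8;0 0 0 -8;0 0 0 -8;0 0 0 -8;0 0 0 -8;0 0 0 -8;0 0 0 0;0 0 0 0")

```text
time_s: 35.2
tcp_pos: [0.6385, 0.0334, 0.1236]
eef_rot: [0.053, 0.999, 0.0, -0.0]
force: [-0.4, -0.0, 0.4]
grip_width: 0.299
grasp_force: 39.4
```

Run:
```python
from h import *
print(env.get_obs()["grip_width"])
w=c2w(-.058,-.035)
plan([(*w,.09),(*w,.0342)],174)
```

```text
0.2994030521883327
at [0.6385 0.0334 0.1236] psi 173.9 F [-0.4 -0.   0.4]
yaw -0.1 deg
[0.601  0.1609 0.09  ] tot [ 50.6 122.8  33.6] | 3 x [16.9 40.9 11.2]
[0.601  0.1609 0.0342] tot [ 0.   0.  55.8] | 2 x [ 0.   0.  27.9]
```

Emit:
carry_out(rows="17 41 11 0;17 41 11 0;17 41 11 0;0 0 20 0;0 0 15 0;0 0 0 0;0 0 0 0;0 0 0 0")

```text
time_s: 36.0
tcp_pos: [0.6021, 0.1601, 0.0566]
eef_rot: [0.053, 0.999, 0.0, 0.001]
force: [-0.5, 0.4, -0.0]
grip_width: 0.295
grasp_force: 39.5
```

Run:
```python
from h import *
o=env.get_obs();print(o["grip_width"])
w=c2w(-.058,-.035)
plan([(*w,.0342)],174)
s=camera("side");c=o["tcp_pos"]+np.array([0,0,.0073])
print(proj(s,c+np.r_[YC*.021,0]),[b[:2] for b in blobs(blue(s),10) if 180<b[1][0]<290 and b[1][1]>200])
t=camera("top")
for v in vials(t):print(v)
```

```text
0.2950681572377442
at [0.6021 0.1601 0.0566] psi 173.9 F [-0.5  0.4 -0. ]
yaw -0.1 deg
[0.601  0.1609 0.0342] tot [ 1.2  0.6 22.4] | 1 x [ 1.2  0.6 22.4]
[[235.06200814 221.70562026]] [(np.int32(45), array([234.58, 221.87])), (np.int32(43), array([251.16, 258.81]))]
(array([0.5263, 0.023 ], dtype=float32), array([0.5264, 0.0236]), array([0.0267, 0.0635]), np.float32(84.0))
```

Emit:
carry_out(rows="1 0.6 8 0;0 0 7 0;0 0 3 0;0 0 1.5 0;0 0 0 0;0 0 0 0")

```text
time_s: 36.7
tcp_pos: [0.6, 0.1618, 0.0361]
eef_rot: [0.052, 0.999, 0.0, 0.0]
force: [-0.4, 0.0, 0.1]
grip_width: 0.298
grasp_force: 39.5
```

Emit:
carry_out(rows="-1 0 1 0;0 0 0 0;0 0 0 0")

```text
time_s: 37.0
tcp_pos: [0.601, 0.1617, 0.0352]
eef_rot: [0.052, 0.999, 0.0, 0.0]
force: [-0.2, 0.4, -1.2]
grip_width: 0.302
grasp_force: 39.5
```

Emit:
carry_out(rows="0 0 0 0;0 0 0 0;0 0 0 0;0 0 0 0;0 0 -5 0;0 0 -10 0;0 0 -20 0;0 0 -30 0;0 0 -30 0;0 0 0 0;0 0 0 0", jaw=42)

```text
time_s: 38.1
tcp_pos: [0.602, 0.1617, 0.1321]
eef_rot: [0.052, 0.999, 0.0, 0.002]
force: [0.1, 0.0, -0.4]
grip_width: 0.491
grasp_force: 0.0
```

Run:
```python
from h import *
plan([(.5264,.0232,.13)],173.9)
s=camera("side");crop(s,130,180,150,100,5.2,"s5.png")
t=camera("top")
for v in vials(t):print(v)
```

```text
at [0.602  0.1617 0.1321] psi 174.0 F [ 0.1  0.  -0.4]
yaw 0.1 deg
[0.5264 0.0232 0.13  ] tot [  60.4 -145.8    2.1] | 4 x [ 15.1 -36.4   0.5]
(array([0.5265, 0.0231], dtype=float32), array([0.5266, 0.0236]), array([0.0274, 0.0639]), np.float32(84.5))
```

View pics/s5.png

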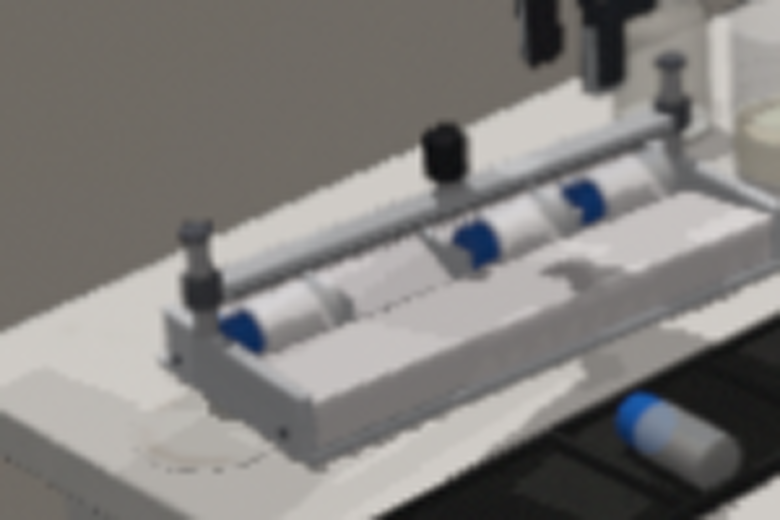

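Three vials are now seated. The last one, cap at (640,420), lies 27 mm from the near rib, so the finger will not fit beside it. I will cage it with open fingers just above rib height, push it towards the middle of the bay, then lower and grip.

Run:
```python
from h import *
plan([(.541,.0245,.13)],174)
```

```text
at [0.6    0.1615 0.1293] psi 174.0 F [-0.1  0.5  0.1]
yaw 0.0 deg
[0.541  0.0245 0.13  ] tot [  44.4 -142.5   -0.7] | 4 x [ 11.1 -35.6  -0.2]
```

Emit:
carry_out(rows="11 -35.6 0 0;11 -35.6 0 0;11 -35.6 0 0;11 -35.6 0 0;0 0 0 8.2;0 0 0 8.2;0 0 0 8.2;0 0 0 8.2;0 0 0 8.2;0 0 0 8.2;0 0 0 8.2;0 0 0 8.2;0 0 0 8.2;0 0 0 8.2;0 0 0 7.5;0 0 40 0;0 0 35 0;0 0 0 0;0 0 0 0", jaw=62)

```text
time_s: 40.1
tcp_pos: [0.5408, 0.0248, 0.0537]
eef_rot: [0.74, 0.673, -0.001, -0.002]
force: [-0.2, -0.1, 1.1]
grip_width: 0.72
grasp_force: 0.0
```

Run:
```python
from h import *
plan([(.541,.0245,.0145)],84.5)
```

```text
at [0.5408 0.0248 0.0537] psi 84.5 F [-0.2 -0.1  1.1]
yaw 0.0 deg
[0.541  0.0245 0.0145] tot [-0.2  0.2 39.2] | 1 x [-0.2  0.2 39.2]
```

Emit:
carry_out(rows="0 0 12 0;0 0 12 0;0 0 8 0;0 0 4 0;0 0 1 0;0 0 0 0;0 0 0 0")

```text
time_s: 40.8
tcp_pos: [0.5428, 0.0245, 0.0185]
eef_rot: [0.74, 0.673, 0.0, 0.0]
force: [0.1, -0.6, -0.5]
grip_width: 0.726
grasp_force: 0.0
```

Emit:
carry_out(rows="0 2 0 0;0 2 0 0;0 2 0 0;0 2 0 0;0 2 0 0;0 2 0 0;0 2 0 0;0 2 0 0;0 2 0 0;0 2 0 0;0 0 0 0;0 0 0 0;0 0 0 0")

```text
time_s: 42.1
tcp_pos: [0.5664, 0.0223, 0.0235]
eef_rot: [0.74, 0.673, 0.002, 0.003]
force: [-4.3, 1.5, 23.5]
grip_width: 0.725
grasp_force: 12.0
```

Emit:
carry_out(rows="0 0 0 0;0 0 0 0;0 0 0 0", jaw=39)

```text
time_s: 42.4
tcp_pos: [0.5731, 0.0217, 0.0283]
eef_rot: [0.74, 0.672, 0.007, 0.008]
force: [-0.2, 0.3, 33.9]
grip_width: 0.453
grasp_force: 17.0
```

Run:
```python
from h import *
plan([(.561,.0245,.0075)],84.5)
s=camera("side");crop(s,200,210,120,90,6,"s6.png")
```

```text
at [0.5731 0.0217 0.0283] psi 84.5 F [-0.2  0.3 33.9]
yaw 0.0 deg
[0.561  0.0245 0.0075] tot [  1.7 -12.3  20.8] | 1 x [  1.7 -12.3  20.8]
```

View pics/s6.png

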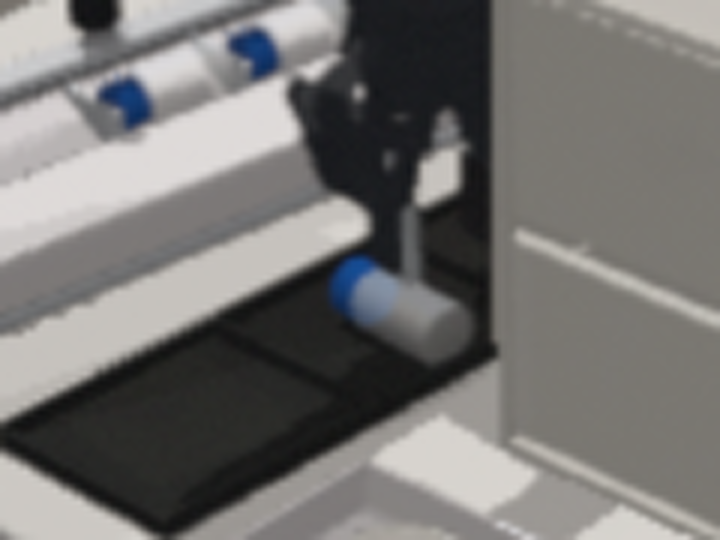

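The near finger has ridden up on top of the vial (vertical force 34 N). I lift off now and re-measure.

Emit:
carry_out(rows="0 0 -10 0;0 0 -20 0;0 0 -30 0;0 0 -50 0;0 0 -30 0;0 0 0 0;0 0 0 0;0 0 0 0")

```text
time_s: 43.25
tcp_pos: [0.5609, 0.0228, 0.1563]
eef_rot: [0.74, 0.673, -0.001, -0.001]
force: [-0.3, -0.5, -0.2]
grip_width: 0.455
grasp_force: 0.0
```

Run:
```python
from h import *
plan([],84.5)
t=camera("top");s=camera("side")
for v in vials(t):print(v)
print([b[:2] for b in blobs(blue(s),10) if 180<b[1][0]<290 and b[1][1]>200],[b[:2] for b in blobs(blue(t),10) if 180<b[1][0]<290 and b[1][1]>200])
```

```text
at [0.5609 0.0228 0.1563] psi 84.5 F [-0.3 -0.5 -0.2]
yaw 0.0 deg
[(np.int32(24), array([242.42, 218.08])), (np.int32(27), array([221.04, 226.44])), (np.int32(40), array([256.52, 256.55]))] []
```

Emit:
carry_out(rows="0 -40 0 0;0 -40 0 0;0 -40 0 0;0 0 0 0;0 0 0 0")

```text
time_s: 43.85
tcp_pos: [0.4416, 0.0343, 0.157]
eef_rot: [0.74, 0.673, -0.001, -0.001]
force: [0.1, -0.2, 0.3]
grip_width: 0.455
grasp_force: 0.0
```

Run:
```python
from h import *
plan([],84.5)
t=camera("top");s=camera("side")
for v in vials(t):print(v)
crop(s,200,210,120,90,6,"s7.png")
```

```text
at [0.4416 0.0343 0.157 ] psi 84.5 F [ 0.1 -0.2  0.3]
yaw 0.0 deg
(array([0.5235, 0.0362], dtype=float32), array([0.5223, 0.0325]), array([0.0727, 0.0823]), np.float32(-46.9))
```

View pics/s7.png

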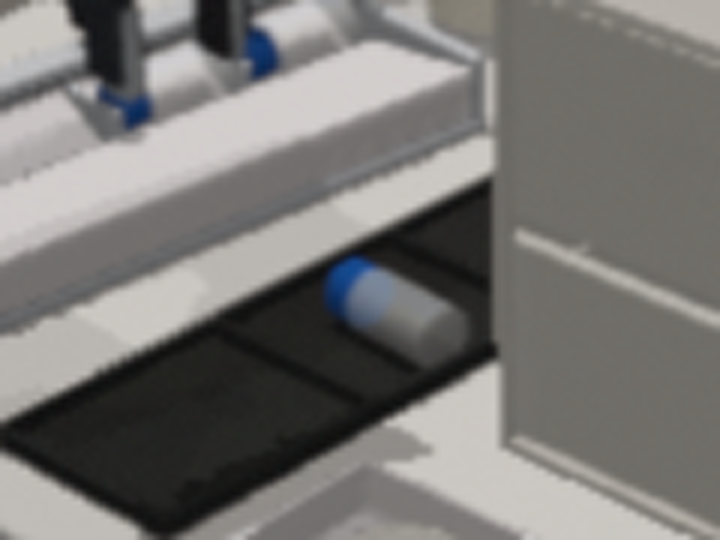

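The vial now lies near the middle of the bay, its cap at (355,290). The top measurement picked up part of the arm, so I mask tighter.

Run:
```python
from h import *
t=camera("top");im=t["img"].astype(int)
uv=np.argwhere(np.ones((480,640)))[:,::-1];q=onz(t,uv,.0165)[:,:2].reshape(480,640,2)
m=(q[...,0]>.505)&(q[...,0]<.6)&(q[...,1]>-.012)&(q[...,1]<.077)&(im.max(2)>45)
for b in blobs(m,20):print(b,onz(t,[b[1]],.0165))
l=cv2.connectedComponents(m.astype(np.uint8))[1];k=np.bincount(l[l>0]).argmax()
P=q[l==k].astype(np.float32);ev=np.linalg.svd(P-P.mean(0))[2][0];print(P.mean(0),cv2.minAreaRect(P),np.degrees(np.arctan2(ev[1],ev[0])))
bb=[b for b in blobs(blue(t),10) if 240<b[1][0]<290 and b[1][1]>200];print(bb,[onz(t,[b[1]],.0165) for b in bb])
s=camera("side");print([(b[1],onz(s,[b[1]],.0165).round(4)) for b in blobs(blue(s),10) if 230<b[1][0]<290 and b[1][1]>235])
crop(t,200,190,120,90,6,"t4.png")
```

```text
(np.int32(541), array([263.21, 258.48]), array([246, 247,  37,  23], dtype=int32)) [[0.53162619 0.03444935 0.0165    ]]
[0.53166246 0.03441441] ((0.5329170227050781, 0.03264083340764046), (0.05340015888214111, 0.08647453039884567), 1.5012986660003662) -64.36565
[(np.int32(42), array([258.98, 251.57]), array([256, 248,   7,   8], dtype=int32))] [array([[0.54814203, 0.0453633 , 0.0165    ]])]
[(array([256.54, 256.41]), array([[0.5476, 0.0547, 0.0165]]))]
```

Emit:
carry_out(rows="0 -35 0 0;0 -35 0 0;0 0 0 0;0 0 0 0")

```text
time_s: 44.45
tcp_pos: [0.374, 0.0407, 0.1585]
eef_rot: [0.74, 0.673, 0.001, 0.001]
force: [0.1, 0.9, 0.8]
grip_width: 0.459
grasp_force: 0.0
```

Run:
```python
from h import *
t=camera("top")
for v in vials(t):print(v)
plan([(.5435,.0245,.1)],84.5)
```

```text
(array([0.5446, 0.0212], dtype=float32), array([0.5446, 0.0218]), array([0.0274, 0.063 ]), np.float32(84.2))
at [0.3748 0.0405 0.1589] psi 84.5 F [ 1.3 -0.5  0.2]
yaw 0.0 deg
[0.5435 0.0245 0.1   ] tot [  0.2 169.4  58.9] | 4 x [ 0.1 42.4 14.7]
```

Emit:
carry_out(rows="-2.5 42.8 15 0;0 42.8 15 0;0 42.8 15 0;0 42.8 15 0;0 0 30 0;0 0 18 0;0 0 0 0;0 0 0 0;0 0 0 0", jaw=40)

```text
time_s: 45.4
tcp_pos: [0.5451, 0.0218, 0.0514]
eef_rot: [0.74, 0.673, 0.001, 0.001]
force: [0.0, -0.1, -0.1]
grip_width: 0.471
grasp_force: 0.0
```

Run:
```python
from h import *
plan([(.5446,.0216,.007)],84.3)
```

```text
at [0.5451 0.0218 0.0514] psi 84.5 F [ 0.  -0.1 -0.1]
yaw 0.2 deg
[0.5446 0.0216 0.007 ] tot [-0.2 -0.5 44.4] | 1 x [-0.2 -0.5 44.4]
```

Emit:
carry_out(rows="0 -0.5 12 0;0 0 12 0;0 0 10 0;0 0 6 0;0 0 3 0;0 0 0 0;0 0 0 0;0 0 0 0")

```text
time_s: 46.2
tcp_pos: [0.5433, 0.022, 0.0075]
eef_rot: [0.74, 0.673, 0.0, 0.0]
force: [-0.4, -0.9, -0.1]
grip_width: 0.463
grasp_force: 0.0
```

Emit:
carry_out(rows="0 0 0 0;0 0 0 0;0 0 0 0;0 0 0 0;0 0 0 0", jaw=18)

```text
time_s: 46.7
tcp_pos: [0.5434, 0.022, 0.0077]
eef_rot: [0.74, 0.673, 0.0, 0.0]
force: [-1.0, 0.2, 5.8]
grip_width: 0.298
grasp_force: 39.5
```

Emit:
carry_out(rows="0 0 -10 0;0 0 -30 0;0 0 -40 0;0 0 -35 0;0 0 0 -8.2;0 0 0 -8.2;0 0 0 -8.2;0 0 0 -8.2;0 0 0 -8.2;0 0 0 -8.2;0 0 0 -8.2;0 0 0 -8.2;0 0 0 -8.2;0 0 0 -8.2;0 0 0 -7.5;0 0 0 0;0 0 0 0")

```text
time_s: 48.4
tcp_pos: [0.5425, 0.0221, 0.122]
eef_rot: [0.053, 0.999, 0.0, -0.0]
force: [0.5, -0.4, -0.4]
grip_width: 0.303
grasp_force: 39.3
```

Run:
```python
from h import *
print(env.get_obs()["grip_width"])
w=c2w(-.058,.035)
plan([(*w,.09),(*w,.0342)],174)
```

```text
0.3025285090618313
at [0.5425 0.0221 0.122 ] psi 173.9 F [ 0.5 -0.4 -0.4]
yaw -0.1 deg
[0.5314 0.1682 0.09  ] tot [ 26.3 144.2  32. ] | 4 x [ 6.6 36.   8. ]
[0.5314 0.1682 0.0342] tot [ 0.   0.  55.8] | 2 x [ 0.   0.  27.9]
```

Emit:
carry_out(rows="6.6 36 8 0;6.6 36 8 0;6.6 36 8 0;6.6 36 8 0;0 0 20 0;0 0 15 0;0 0 0 0;0 0 0 0;0 0 0 0")

```text
time_s: 49.3
tcp_pos: [0.5325, 0.1673, 0.0559]
eef_rot: [0.053, 0.999, 0.0, 0.001]
force: [-0.5, 0.1, -0.6]
grip_width: 0.297
grasp_force: 39.4
```

Run:
```python
from h import *
o=env.get_obs();print(o["grip_width"])
plan([(*c2w(-.058,.035),.0335)],174)
s=camera("side");c=o["tcp_pos"]+np.array([0,0,.0088])
print(proj(s,c+np.r_[YC*.021,0]),proj(s,c+np.r_[YC*.024,0]),[b[:2] for b in blobs(blue(s),10) if 180<b[1][0]<290 and b[1][1]>200])
```

```text
0.2974402209082949
at [0.5325 0.1673 0.0559] psi 173.9 F [-0.5  0.1 -0.6]
yaw -0.1 deg
[0.5314 0.1682 0.0335] tot [ 1.1  0.7 22.4] | 1 x [ 1.1  0.7 22.4]
[[212.95922355 230.10010499]] [[211.98736245 230.48102448]] [(np.int32(25), array([242.4 , 218.16])), (np.int32(52), array([212.65, 230.38]))]
```

Emit:
carry_out(rows="0 0.6 8 0;0 0 7 0;0 0 3 0;0 0 2.5 0;0 0 0 0;0 0 0 0")

```text
time_s: 49.95
tcp_pos: [0.5316, 0.1686, 0.0345]
eef_rot: [0.052, 0.999, -0.0, -0.0]
force: [-0.2, 0.9, 0.2]
grip_width: 0.296
grasp_force: 39.4
```

Emit:
carry_out(rows="0 0 1 0;0 0 0 0;0 0 0 0")

```text
time_s: 50.25
tcp_pos: [0.5316, 0.1687, 0.0337]
eef_rot: [0.052, 0.999, 0.0, 0.0]
force: [-0.1, -0.3, -0.1]
grip_width: 0.298
grasp_force: 39.4
```

Emit:
carry_out(rows="0 0 0 0;0 0 0 0;0 0 0 0;0 0 0 0;0 0 -5 0;0 0 -10 0;0 0 -20 0;0 0 -30 0;0 0 -50 0;0 0 0 0;0 0 0 0", jaw=42)

```text
time_s: 51.35
tcp_pos: [0.5334, 0.1689, 0.1516]
eef_rot: [0.052, 0.999, 0.001, 0.003]
force: [-0.2, 0.1, -0.4]
grip_width: 0.498
grasp_force: 0.0
```

Run:
```python
from h import *
plan([(.5722,.2238,.16)],174)
s=camera("side");crop(s,130,160,240,180,3.3,"s8.png")
```

```text
at [0.5334 0.1689 0.1516] psi 174.0 F [-0.2  0.1 -0.4]
yaw 0.0 deg
[0.5722 0.2238 0.16  ] tot [-32.9  58.7  -8.4] | 2 x [-16.4  29.3  -4.2]
```

View pics/s8.png

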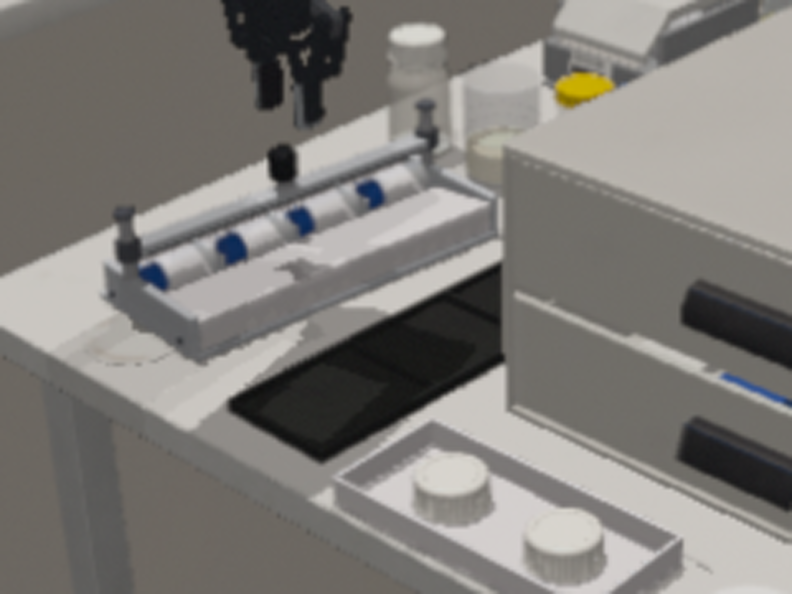

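All four vials sit in line in the vee, with caps at (152,275), (232,247), (301,221) and (370,193). Both bottle caps are in the tray and the bar is up. Next I press the knob with closed fingers.

Emit:
carry_out(rows="-16.4 29.3 0 0;-16.4 29.3 0 0;0 0 15 0;0 0 10 0;0 0 0 0;0 0 0 0;0 0 0 0", jaw=0)

```text
time_s: 52.1
tcp_pos: [0.5701, 0.2228, 0.1237]
eef_rot: [0.052, 0.999, -0.0, -0.0]
force: [0.8, 0.3, 0.7]
grip_width: 0.002
grasp_force: 0.0
```

Run:
```python
from h import *
plan([(.5722,.2238,.1)],174)
```

```text
at [0.5701 0.2228 0.1237] psi 174.0 F [0.8 0.3 0.7]
yaw -0.0 deg
[0.5722 0.2238 0.1   ] tot [-2.   1.2 23.7] | 1 x [-2.   1.2 23.7]
```

Emit:
carry_out(rows="-2 1.2 8 0;0 0 8 0;0 0 5 0;0 0 3 0;0 0 2 0;0 0 0 0;0 0 0 0")

```text
time_s: 52.8
tcp_pos: [0.5726, 0.2245, 0.0977]
eef_rot: [0.052, 0.999, 0.0, 0.0]
force: [-0.0, 0.5, -0.6]
grip_width: 0.001
grasp_force: 0.0
```

Emit:
carry_out(rows="0 0 2 0;0 0 2 0;0 0 2 0;0 0 1 0;0 0 0 0")

```text
time_s: 53.3
tcp_pos: [0.573, 0.2246, 0.0908]
eef_rot: [0.052, 0.999, 0.0, 0.001]
force: [2.0, 1.0, 1.7]
grip_width: -0.001
grasp_force: 1.1
```

Emit:
carry_out(rows="0 0 2 0;0 0 2 0;0 0 2 0;0 0 2 0;0 0 0 0")

```text
time_s: 53.8
tcp_pos: [0.573, 0.2246, 0.0851]
eef_rot: [0.052, 0.999, 0.0, 0.001]
force: [-4.4, -0.7, 14.2]
grip_width: -0.003
grasp_force: 7.1
```

Emit:
carry_out(rows="0 0 2 0;0 0 1 0;0 0 1 0;0 0 0 0")

```text
time_s: 54.2
tcp_pos: [0.5731, 0.2247, 0.085]
eef_rot: [0.052, 0.999, -0.0, 0.001]
force: [-11.7, -2.5, 31.5]
grip_width: 0.0
grasp_force: 16.0
```

The bar stopped firmly at 0.085, 11 mm below the knob's raised top, so it is resting on the vials. I let go and check.

Emit:
carry_out(rows="0 0 -2 0;0 0 -3 0;0 0 -10 0;0 0 -30 0;0 0 -50 0;0 0 -20 0;40 -30 0 0;40 -30 0 0;0 0 0 0;0 0 0 0;0 0 0 0")

```text
time_s: 55.3
tcp_pos: [0.4877, 0.1733, 0.194]
eef_rot: [0.052, 0.999, 0.0, 0.001]
force: [1.4, 0.1, -0.4]
grip_width: 0.002
grasp_force: 0.0
```

Run:
```python
from h import *
plan([])
s=camera("side");crop(s,130,160,240,180,3.3,"s9.png")
```

```text
at [0.4877 0.1733 0.194 ] psi 174.0 F [ 1.4  0.1 -0.4]
```

View pics/s9.png

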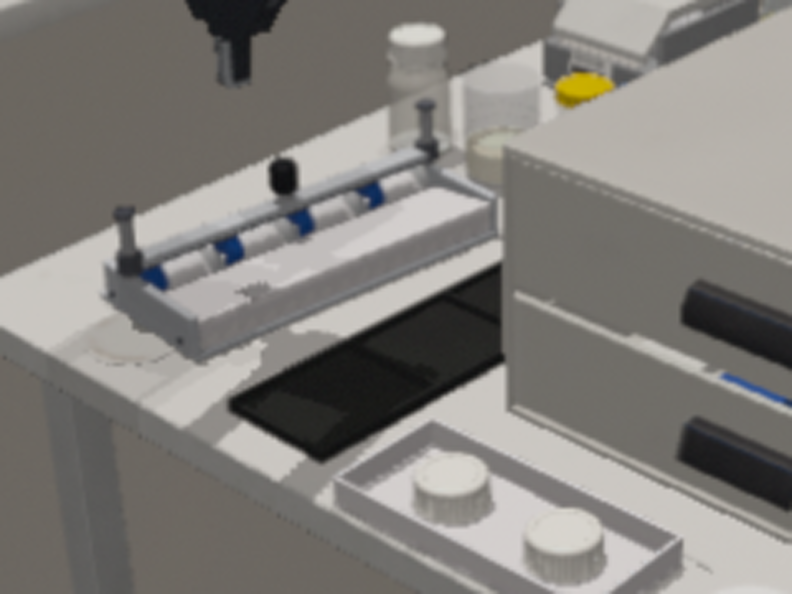

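The bar is down on the four seated vials (knob moved from (283,163) to (284,176)), the caps are in the tray, and the gripper is clear.

```bash
python3 -c "
from rig import job
print(job.hand_in())"
```

```text
the job is handed in; nothing more can be done
None
```

Job handed in, verdict not shown: both loose caps are in the tray, all four vials look seated in the vee, the bar is pressed down on them, and the dropper bottle and beaker were never approached.

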